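Drift the gearbox cover into line and fit its bolt

TASK

The cover of the small mixer gearbox hangs on one fitted bolt and a spring has swung it out of line; the selector plate hidden under it has slid to one side or the other. Push the tapered drift pin through the larger hole of the cover, the selector plate and down into the housing until its collar sits on the cover, so that the holes line up; leave it there and drop the thumb bolt into the smaller hole until its head sits flat on the cover. Work by feel, never forcing the pin or bolt against the gearbox, and leave everything else where it is.

Things in the scene. Friction and masses are not known exactly. Their poses are not given: they have to be found in the camera images.
- housing: Gearbox housing, a green cast block 110 (x) x 160 (y) x 50 (z) mm fixed to the table, a shaft stub on its +y end. Origin at the centre of its underside, z up, yaw varies. Two blind round holes from its top face, 40 mm deep: drift-pin hole 18 mm dia at (34, -50), bolt hole 13.5 mm dia at (-34, -50).
- housing_drift_hole (a point): Centre of the 18 mm hole in the housing's top face, 50 mm above the table. Just under the cover lies the selector plate, steel, 4 mm thick, top 49.5 mm above the table, with its own 18 mm hole. It has slid 9 to 10 mm to the housing's +y or -y, unknown which: feel for it, or look down the hole. It slides along y against 2 N of friction; the pin pushes it to the middle.
- housing_bolt_hole (a point): Centre of the 13.5 mm hole at the housing's top face (50 mm above the table, under the cover).
- cover (a joint): Angle (rad) of the cover about its fitted bolt, which is at (0, 60) of the housing. 0 = holes in line; positive = anticlockwise from above. A spring turns it to a stop at +0.042, where both holes are about 4.8 mm out of line; holding it at 0 takes about 6 to 7 N at the drift hole, and it swings back when let go.
- cover_drift_hole (a point): Centre of the larger hole (18 mm dia, through) at the top face of the cover. The cover is an aluminium plate 106 x 150 x 10 mm on the housing, top 60 mm above the table; on it only a round boss in the middle (40 mm dia, 5 mm high) and the fitted bolt's head (10 mm high) with the spring.
- cover_bolt_hole (a point): Centre of the cover's smaller hole (13.5 mm dia, through), at the cover's top face.
- block: Wooden block 64 (x) x 220 (y) x 50 (z) mm, fixed, origin at the centre of its underside. Four 20 mm holes in a row along its y at -81, -27, 27, 81 mm hold the drift pin, thumb bolt, fat bolt and punch, in any order, each hanging by its collar or head on the block's top.
- drift: Drift pin, dark steel, about 120 g, round. Origin at the underside of its collar, z up along the pin. Collar 28 mm dia, 5 mm thick; above it a plain round handle 16 mm dia, 43 mm high (top 48 mm above the origin). Below: body 17 mm dia for 18 mm, then a 24 mm taper down to a 5 mm tip, 42 mm below the origin. Seated, its origin lies 60 mm above the table.
- drift_tip (a point): End of the drift pin's taper, 42 mm below its collar's underside.
- bolt: Thumb bolt, bright steel, about 90 g, round. Origin at the underside of its head, z up. Head 26 mm dia x 24 mm high; plain shank 11 mm dia, 30 mm long below the origin, its end tapered to 7 mm over the last 3 mm. Seated, its origin lies 60 mm above the table.
- bolt_tip (a point): End of the bolt's shank, 30 mm below the underside of its head.
- fatbolt: Not needed: short bolt in the block, head 30 mm dia x 14 mm, shank 15 mm dia x 24 mm. Origin under its head.
- punch: Not needed: punch in the block with an 18 mm dia wooden handle rising 38 mm. Origin at its collar's underside.
- tape: Not needed: roll of tape, 76 mm dia, 25 mm high.
- spanner: Not needed: steel spanner 180 mm long, lying flat.
- grease: Not needed: grease can 66 mm dia, 100 mm high.
- stone: Not needed: rubbing stone 60 x 180 x 25 mm.
- trowel: Not needed: plastering trowel, blade 240 x 75 mm, handle 55 mm high.
Things that resemble listed ones, but are neither listed nor needed, are in the scene too. Leave any green look-alike of the bolt alone.

How it is judged:
By the outcome, as a careful person would: the job done as asked, in the order asked, and still so for the second after the job is handed in, with the robot touching nothing.
It also fails if it takes over 72 s, if anything falls off the work surface, if the arm or the gripper's body presses on something with over 40 N, if the wrist force passes 120 N, or if a joint passes its speed limit or range.

ROBOT

A 6-joint arm with a two-finger parallel gripper is mounted at the origin on the work surface. World frame = base frame: x ahead of the robot, y to its left, z up, the work surface at z = 0. Lengths are in mm, angles in rad, forces in N, time in s.
With the tool pointing down it reaches from about 275 to 1000 mm from the base axis. Payload 8.4 kg.
Tool frame: the origin (TCP) lies at the very end of the fingers, on their centre line; the grasp point (between the pads) lies 19 mm behind it; z points along the fingers, y is the line along which they close (so a half turn about z gives the same grasp; the last joint's range is limited). The gripper opens to 85 mm and grips with 20 to 120 N. Pads are 22 mm wide; open, the fingers measure 114 mm over their backs; the gripper's body (76 mm by 85 mm) begins 54 mm behind the grasp point. The pads swing forward as they close: fully open they stand 13 mm farther back than shut.
Start: joints at [-1.209, 0.353, 1.633, -0, 1.155, -0.002], TCP at [222.391, -584.097, 193.481] pointing down, gripper open.
Joint ranges: [-2.63, 2.63], [-0.92, 2.1], [0.06, 2.66], [-1.3, 4.44], [0, 2.69], [-3.02, 3.02]. Speed limits (rad/s): [2.22, 2.22, 2.79, 3.14, 3.14, 3.14].

INTERFACE

Orientations are given as [roll, pitch, yaw] about the fixed x, y, z axes, in that order (R = Rz(yaw) Ry(pitch) Rx(roll)).
In Python, from rig import sensors, grab_frame, camera_params, order gives the robot as it stands. The module is installed in compiled form; this text tells all that it offers.
- The arm moves only by the tool move_arm, never from a script. Its argument "motion" is a list of rows, each a list of 7 numbers: the turn, a rotation vector about the tool's x, y, z in rad, then the shift along the tool's x, y, z in m, then the finger opening in m, from 0 to 0.0854. A call has 1 to 8 rows; each row is the pose to reach, as a shift and turn from the pose commanded when the call began, along the tool's axes at that moment; what a row does not reach only later rows make up. A row lasts 1/8 s, in which the tool goes at most 62.5 mm and 10.7 degrees, less where a joint would pass 70% of its speed; a pose out of reach is approached as far as the arm can. A call with a gripper value outside its range is refused whole. The fingers move at their own pace and stop on an object; "grip_force" is the grip in N (left out, the last holds). Time passes only in rows, so rows that repeat a pose let the fingers close. It gives the time, the measured TCP pose, the force, the opening and the grip force at its end, in the units of the state.
- sensors.sense(): the state, without advancing time (a new reading comes with each control period).
- grab_frame(name): name is "side" or "top"; returns (picture, depth): 384x512x3 uint8, red, green, blue; 384x512 float32, mm along the optical axis (not along the pixel's ray), 0 where there is no reading.
- camera_params(name): a dict with "camera_matrix" (3x3 intrinsics, pixels), "world_from_camera" (4x4, takes a point from camera to world coordinates). Camera axes: x right, y down, z forward; pixel columns grow to the right and rows downward; lengths in mm; the calibration is good to about 2 mm. A picture is of the moment at which its call begins. camera_params takes no time and is no camera call.
- order.sign_off(): hands the job in; it is judged then, once.
The state is a dict: "clock": time; "qpos": joint angles; "qvel": joint speeds; "joint_efforts": joint torques, N m; "eef_pos": TCP position; "tcp_rot": TCP orientation; "contact_force": force on the tool from outside, world axes, zero at the start; "wrist_torque": the same for the moment, N m; "opening": opening from 0.0 (shut) to 1.0 (fully open); "grasp_force": force on a finger pad.
Only numpy, scipy, OpenCV 4.12 (cv2) and the standard library are available. Lean on these libraries where they do the work, as an engineer would, in place of code of your own. Each camera call takes 0.05 s, during which the arm holds its last target. There are 200 camera calls.

## Working session

There is one attempt and no reset: what is moved stays moved. The work goes in short steps, Python scripts to look and compute and a tool call to move; the robot and the scene stay as the last step left them, time stands still between calls to the robot, and variables do not carry over. Pictures are saved under pics/ and viewed, at most 10 in all, crops included, and the job is handed in when it is done.

Besides the shell and the picture viewer there is one more tool, called after "Request:" as a command line: name --pt "numbers of a row" for each row, then --argument value for the rest. move_arm: Moves the arm, as the interface text tells. Its arguments: {"type":"object","properties":{"motion":{"type":"array","items":{"type":"array","items":{"type":"number"}}},"grip_force":{"type":"number"}},"required":["motion"]}

```bash
mkdir -p pics; ls
cat > h.py <<'E'
import numpy as np, cv2
from rig import sensors, grab_frame, camera_params, order
def save(n,im,s=1): cv2.imwrite('pics/'+n, cv2.resize(im[...,::-1],None,fx=s,fy=s,interpolation=cv2.INTER_CUBIC))
def ray(cam,u,v,z):
    p=camera_params(cam); K=np.array(p["camera_matrix"]);T=np.array(p["world_from_camera"])
    d=T[:3,:3]@np.linalg.solve(K,[u,v,1]); o=T[:3,3]; return (o+d*(z-o[2])/d[2]).round(1)
def world(cam,D):
    p=camera_params(cam); K=np.array(p["camera_matrix"]);T=np.array(p["world_from_camera"])
    v,u=np.indices(D.shape); P=np.stack([(u-K[0,2])/K[0,0]*D,(v-K[1,2])/K[1,1]*D,D],-1)
    return P@T[:3,:3].T+T[:3,3]
E
python3 - <<'E'
from h import *
for c in("top","side"):
    im,d=grab_frame(c); np.savez(c+'0.npz',im=im,d=d); save(c+'0.png',im,1.5)
    p=camera_params(c); print(c,np.array(p["camera_matrix"]).round(1).tolist(),np.array(p["world_from_camera"]).round(2).tolist())
s=sensors.sense(); print(s["eef_pos"],s["tcp_rot"],s["clock"],s["contact_force"])
E
```

```text
pics
top [[359.8, 0.0, 258.4], [0.0, 359.8, 190.8], [0.0, 0.0, 1.0]] [[-0.11, -0.96, 0.25, 373.75], [-0.99, 0.11, -0.03, 19.89], [0.0, -0.25, -0.97, 881.85], [0.0, 0.0, 0.0, 1.0]]
side [[428.4, 0.0, 254.1], [0.0, 428.4, 199.3], [0.0, 0.0, 1.0]] [[-0.77, -0.46, 0.43, 129.3], [-0.63, 0.57, -0.52, 533.36], [-0.01, -0.68, -0.74, 813.28], [0.0, 0.0, 0.0, 1.0]]
[ 222.23668178 -583.68966684  192.86783322] [-3.14042989e+00 -7.79254809e-07  3.63790433e-01] 0.1 [-0.11843852 -0.56836533  0.09169296]
```

View pics/top0.png

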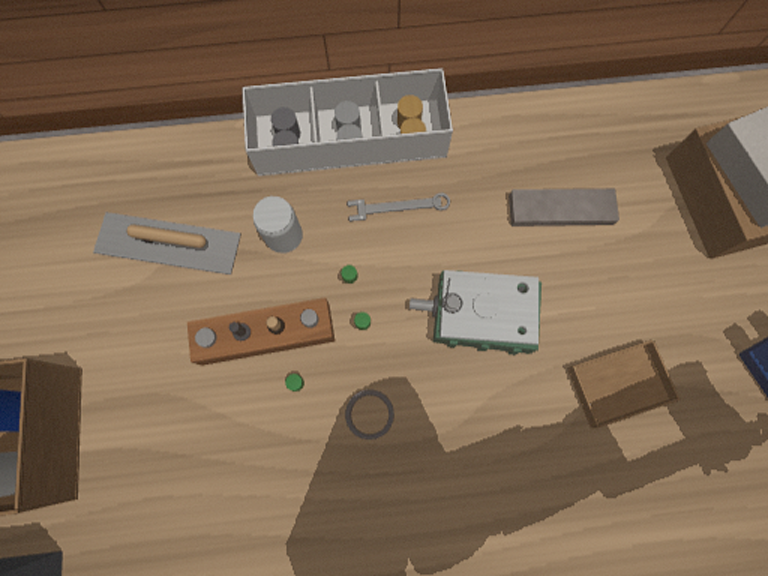

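View pics/side0.png

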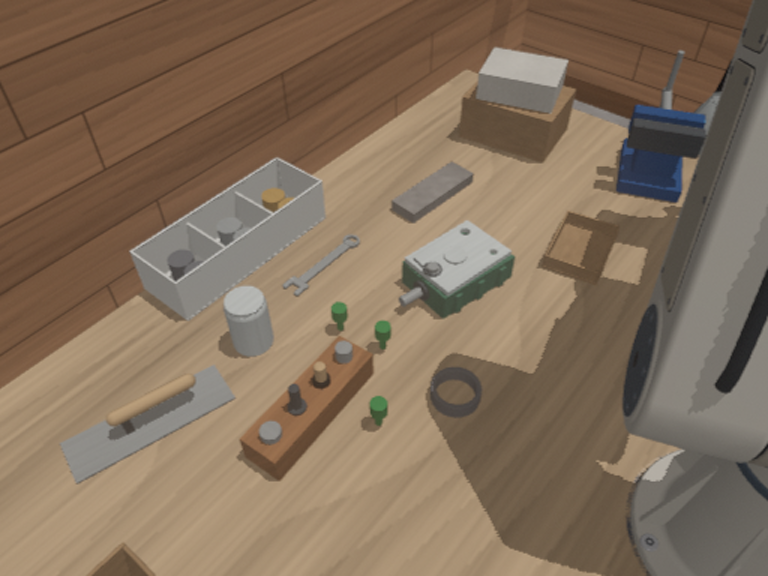

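The top view (at 1.5x) shows the block with a grey disc at (205,337), the dark drift handle at (238,329), the wooden punch at (275,324) and a grey disc at (309,317). The housing is around (488,312), with its large hole at (522,288) and small hole at (522,331).

Candidates for the bolt are the grey discs at (205,337) and (309,317), plus green look-alikes at (348,274), (362,320) and (293,382), which are excluded. The drift is the dark handle at (238,329); the only thing it could be confused with is the punch at (275,324). I'll measure head heights and take one close crop.

Run:
```python
from h import *
T=np.load('top0.npz');S=np.load('side0.npz')
a=T['im'][190:250,115:230];b=S['im'][215:325,155:260]; c=T['im'][170:245,265:370]
f=lambda x,s:cv2.resize(x,None,fx=s,fy=s,interpolation=cv2.INTER_CUBIC)
A=f(a,3.4);B=f(b,3);C=f(c,3.7)
M=np.zeros((600,800,3),np.uint8);M[:A.shape[0],:A.shape[1]]=A;M[:B.shape[0],400:400+B.shape[1]]=B[:,:400];
M[210:210+C.shape[0],:C.shape[1]]=C[:,:400] if C.shape[1]<=400 else C
save('crop1.png',M)
W=world('top',T['d']);im=T['im']
for n,(u,v) in dict(g1=(205,337),dr=(238,329),pu=(275,324),g2=(309,317)).items():
    u=int(u/1.5);v=int(v/1.5);z=W[v-12:v+13,u-12:u+13].reshape(-1,3); 
    m=z[:,2]>58; q=z[m]; zt=np.percentile(q[:,2],90)
    top=q[q[:,2]>zt-4]; print(n,len(q),zt.round(1),top.mean(0).round(1),np.ptp(top,0).round(1))
# block top
hsv=cv2.cvtColor(im,cv2.COLOR_RGB2HSV)
H=W[...,2]
mask=((abs(H-50)<6)).astype(np.uint8);mask[:,:110]=0;mask[:, 235:]=0;mask[:180]=0;mask[255:]=0
mask=cv2.morphologyEx(mask,cv2.MORPH_CLOSE,np.ones((9,9)))
cs=cv2.findContours(mask,0,2)[0];cc=max(cs,key=cv2.contourArea);r=cv2.minAreaRect(cc);bx=cv2.boxPoints(r)
print([ray('top',*p,50).tolist() for p in bx])
# housing: cover top
mask=((abs(H-60)<4)).astype(np.uint8);mask[:,:280]=0;mask[:,375:]=0;mask[:170]=0;mask[245:]=0
cv2.imwrite('m.png',mask*255)
cs=cv2.findContours(mask,0,2)[0];cc=max(cs,key=cv2.contourArea);bx=cv2.boxPoints(cv2.minAreaRect(cc))
P=np.array([ray('top',*p,60) for p in bx]);print('cover',P.tolist(),np.linalg.norm(np.diff(P,axis=0),axis=1))
```

```text
g1 139 66.4 [534.4 277.3  77.5] [177.7 275.5 819.4]
dr 78 99.4 [532.4 216.3 137.3] [173.9 213.3 786. ]
pu 96 89.5 [536.7 167.  122.8] [177.7 162.7 796.1]
g2 115 76.2 [540.9 115.7 108.6] [186.4 112.6 809.6]
[[566.6, 317.2, 50.0], [582.6, 93.7, 50.0], [516.7, 87.8, 50.0], [501.9, 307.2, 50.0]]
cover [[498.7, -75.7, 60.0], [603.5, -97.6, 60.0], [574.9, -250.1, 60.0], [471.3, -223.5, 60.0]] [107.06376605 155.15866073 106.96036649]
```

View pics/crop1.png

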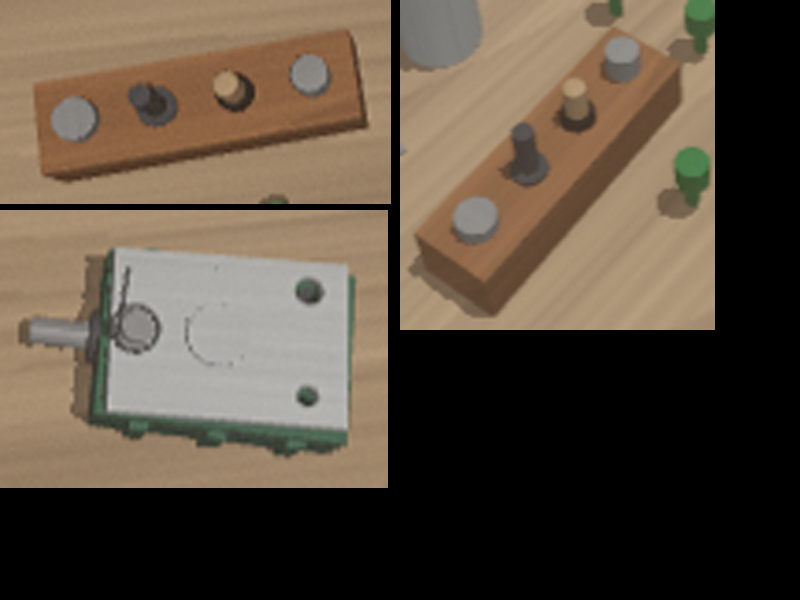

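The crop shows the left disc (70,118) is wide and low with a measured top of about 64–66 mm, so it is the fat bolt. The right disc (310,75) is narrow and tall with its top at about 76 mm, so it is the thumb bolt. The dark handle (150,100) is the drift. In the cover, the large hole is at (308,291) and the small one at (307,396).

Run:
```python
from h import *
F={}
for c in('top','side'):
    ims=[];ds=[]
    for i in range(4):
        im,d=grab_frame(c);ims.append(im.astype(float));ds.append(d)
    F[c]=(np.mean(ims,0).astype(np.uint8),np.median(ds,0)); np.savez(c+'1.npz',im=F[c][0],d=F[c][1])
def proj(c,P):
    p=camera_params(c);Tm=np.linalg.inv(np.array(p["world_from_camera"]));K=np.array(p["camera_matrix"])
    q=K@(Tm[:3,:3]@np.array(P)+Tm[:3,3]);return q[:2]/q[2]
def blob(c,P,R,cond,name):
    im=F[c][0];u,v=proj(c,P);x0,y0=int(u)-R,int(v)-R
    s=8;sub=cv2.resize(im[y0:y0+2*R,x0:x0+2*R],None,fx=s,fy=s,interpolation=cv2.INTER_CUBIC)
    m=cond(sub).astype(np.uint8);m=cv2.morphologyEx(m,cv2.MORPH_OPEN,np.ones((9,9)))
    cs=cv2.findContours(m,0,1)[0]
    out=[]
    for k in sorted(cs,key=cv2.contourArea)[-2:]:
        if len(k)<20: continue
        e=cv2.fitEllipse(cv2.convexHull(k)); uu=(e[0][0]+.5)/s-.5+x0;vv=(e[0][1]+.5)/s-.5+y0
        out.append((ray(c,uu,vv,P[2]).tolist(),(np.array(e[1])/s).round(1).tolist()))
    print(name,c,np.array([u,v]).round(1),out);return sub
tiles=[]
for c in F:
    g=lambda s:s.max(2)<125
    for n,P in dict(D=ray('top',522/1.5,288/1.5,60),B=ray('top',522/1.5,331/1.5,60)).items():
        t=blob(c,P,12,g,n);tiles.append(cv2.resize(t,(260,260)))
    # bolt head top
    sat=lambda s:(cv2.cvtColor(s,cv2.COLOR_RGB2HSV)[...,1]<60)
    blob(c,[547,121,74],10,sat,'bolthead'); 
    blob(c,[540,228,98],9,lambda s:(s.max(2)<75),'drifttop')
    W=world(c,F[c][1]);ok=F[c][1]>0
    for n,(x,y),r,lo,hi in(('bolt',(547,121),18,70,80),('drift',(540,228),14,85,105),('hinge',(535,-100),14,66,76),('boss',(535,-160),26,62.5,67.5)):
        m=ok&(np.hypot(W[...,0]-x,W[...,1]-y)<r)&(W[...,2]>lo)&(W[...,2]<hi);q=W[m]
        if len(q): print(n,c,len(q),q.mean(0).round(1),((q.max(0)+q.min(0))/2).round(1),np.ptp(q,0).round(1))
save('holes.png',np.hstack([np.vstack(tiles[:2]),np.vstack(tiles[2:])]))
```

```text
Traceback (most recent call last):
cv2.error: OpenCV(4.12.0) /io/opencv/modules/imgproc/src/shapedescr.cpp:361: error: (-201:Incorrect size of input array) There should be at least 5 points to fit the ellipse in function 'fitEllipseNoDirect'
```

```bash
cat > m.py <<'E'
from h import *
F={c:(lambda z:(z['im'],z['d']))(np.load(c+'1.npz')) for c in('top','side')}
def proj(c,P):
    p=camera_params(c);Tm=np.linalg.inv(np.array(p["world_from_camera"]));K=np.array(p["camera_matrix"])
    q=K@(Tm[:3,:3]@np.array(P)+Tm[:3,3]);return q[:2]/q[2]
def blob(c,P,R,cond,name):
    im=F[c][0];u,v=proj(c,P);x0,y0=int(u)-R,int(v)-R
    s=8;sub=cv2.resize(im[y0:y0+2*R,x0:x0+2*R],None,fx=s,fy=s,interpolation=cv2.INTER_CUBIC)
    m=cond(sub).astype(np.uint8);m=cv2.morphologyEx(m,cv2.MORPH_OPEN,np.ones((9,9)))
    out=[]
    for k in sorted(cv2.findContours(m,0,1)[0],key=cv2.contourArea)[-2:]:
        h=cv2.convexHull(k)
        if len(h)<8: continue
        e=cv2.fitEllipse(h); uu=(e[0][0]+.5)/s-.5+x0;vv=(e[0][1]+.5)/s-.5+y0
        out.append((ray(c,uu,vv,P[2]).tolist(),(np.array(e[1])/s).round(1).tolist()))
    print(name,c,np.array([u,v]).round(1),out);return sub
E
python3 - <<'E'
from m import *
tiles=[]
for c in F:
    g=lambda s:s.max(2)<135
    for n,P in dict(D=ray('top',522/1.5,288/1.5,60),B=ray('top',522/1.5,331/1.5,60)).items():
        t=blob(c,P,12,g,n);tiles.append(cv2.resize(t,(260,260)))
    sat=lambda s:(cv2.cvtColor(s,cv2.COLOR_RGB2HSV)[...,1]<60)
    blob(c,[547,121,74],10,sat,'bolthead'); 
    blob(c,[540,228,98],9,lambda s:(s.max(2)<75),'drifttop')
    W=world(c,F[c][1]);ok=F[c][1]>0
    for n,(x,y),r,lo,hi in(('bolt',(547,121),18,70,80),('drift',(540,228),14,85,105),('hinge',(535,-100),14,66,76),('boss',(535,-160),26,62.5,67.5)):
        m=ok&(np.hypot(W[...,0]-x,W[...,1]-y)<r)&(W[...,2]>lo)&(W[...,2]<hi);q=W[m]
        if len(q): print(n,c,len(q),q.mean(0).round(1),((q.max(0)+q.min(0))/2).round(1),np.ptp(q,0).round(1))
save('holes.png',np.hstack([np.vstack(tiles[:2]),np.vstack(tiles[2:])]))
E
```

```text
D top [348. 192.] [([560.6, -216.2, 60.0], [7.1, 7.8])]
B top [348.  220.7] [([493.7, -203.3, 60.0], [5.6, 5.9]), ([474.0, -180.9, 60.0], [4.4, 43.3])]
bolthead top [205.1 211.4] [([546.1, 119.5, 74.0], [11.2, 12.5])]
drifttop top [155.4 217.5] [([533.7, 219.5, 98.0], [8.7, 9.8])]
bolt top 100 [547.7 119.7  74. ] [547.9 120.   73.4] [24.  25.1  6.1]
drift top 49 [539.8 226.2  96.5] [540.4 226.8  93.3] [15.2 13.2 13. ]
hinge top 25 [ 544.5 -100.8   69.7] [ 544.5 -101.7   69.4] [ 8.2 16.1  3.9]
boss top 218 [ 538.3 -153.3   64.8] [ 538.9 -153.2   64.8] [38.7 37.   4.5]
D side [310.1 154.9] [([561.9, -217.6, 60.0], [4.0, 5.8])]
B side [329.5 168.3] [([495.2, -204.9, 60.0], [2.5, 4.1])]
bolthead side [228.7 232.1] [([543.1, 125.1, 74.0], [12.2, 15.8])]
drifttop side [195.4 259. ] [([528.3, 237.0, 98.0], [7.2, 10.1])]
bolt side 90 [547.1 119.9  73.9] [547.6 120.2  73.4] [23.8 24.6  6.1]
drift side 64 [538.7 228.   95.3] [540.4 226.9  92.4] [15.2 14.6 14. ]
hinge side 21 [ 543.5 -100.8   69.9] [543.5 -99.2  69.3] [ 8.4 17.4  5.3]
boss side 141 [ 537.9 -153.7   65.4] [ 537.9 -153.9   65. ] [37.6 37.6  4.8]
```

View pics/holes.png

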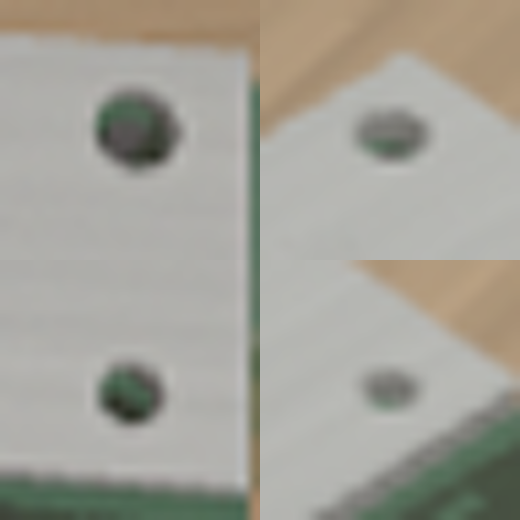

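The large hole shows grey (plate) at its centre-left, green at upper-left and dark at right. The small hole shows green above and dark below. To decide which way the plate has slid, I'll print the colours and depth inside the large hole.

Run:
```python
from m import *
for c,(u,v) in (('top',(348,192)),('side',(310,155))):
    im,d=F[c];W=world(c,d)
    if c=='top': u,v=np.round(proj(c,[560.6,-216.2,60])).astype(int)
    else: u,v=np.round(proj(c,[561.9,-217.6,60])).astype(int)
    print(c,u,v)
    for y in range(v-5,v+6):
        print(' '.join('%3d,%3d,%3d'%tuple(im[y,x]) for x in range(u-6,u+7)),' | ',' '.join('%3d'%W[y,x,2] for x in range(u-6,u+7)))
# cover corners, yaw via hole pair & hinge circle
hin=np.array([544,-101.]);
D=np.array([561.2,-216.9]);B=np.array([494.4,-204.1]);d=D-B
print(np.linalg.norm(d),np.arctan2(d[1],d[0]))
im=F['top'][0]
u,v=proj('top',[544,-101,70]);print(u,v)
```

```text
top 348 192
173,172,169 174,173,169 173,172,168 175,174,170 176,174,171 173,172,168 172,171,167 174,174,170 176,176,171 173,173,169 174,172,169 174,173,169 172,172,168  |   59  59  60  59  59  60  60  60  59  60  61  60  59
175,175,171 176,175,171 178,175,172 176,174,171 154,152,149 136,134,130 134,131,128 140,138,135 159,158,154 174,174,170 174,174,170 174,173,169 172,171,167  |   59  60  59  59  59  54  54  57  58  59  59  59  59
175,175,171 176,176,172 176,176,172 143,149,140 101,113,100  87,103, 89  91,102, 90  96, 95, 91 118,115,113 146,145,142 175,174,170 177,177,172 176,175,171  |   60  59  58  51  49  49  49  49  54  58  60  60  59
175,175,171 177,176,172 174,173,169  88,110, 92  74,100, 79  78, 99, 82  81,101, 84  80, 98, 81  84, 85, 78 110,107,103 170,170,166 177,177,173 174,174,170  |   59  60  59  49  50  48  50  50  50  55  60  59  59
174,174,170 176,175,171 156,161,154  71, 94, 75  84, 89, 82  84, 87, 81  84, 88, 82  80, 91, 80  67, 73, 62  96, 92, 88 140,138,135 179,178,174 177,176,172  |   60  60  59  49  50  50  48  49  51  52  58  60  60
174,173,170 176,175,171 160,
[... 2964 characters left out ...]
 182,183,178 181,182,178 182,183,179 182,183,180 183,184,180 183,184,180 183,183,180 182,183,179 182,183,179 181,182,178 182,182,179 182,182,179  |   60  59  60  60  59  60  61  61  60  60  61  60  61
181,182,178 182,182,178 182,183,179 183,184,180 183,184,180 183,184,180 182,183,179 182,182,178 181,182,178 181,182,178 181,182,178 182,183,179 181,182,178  |   60  60  61  59  60  61  59  59  62  61  60  60  60
182,183,178 183,183,179 183,184,179 183,183,179 183,183,179 182,183,178 181,182,178 181,182,178 182,182,178 182,182,179 182,182,178 181,182,178 182,182,178  |   61  59  59  59  59  61  60  61  60  60  61  60  59
68.01529239810712 -0.18932191751535044
301.29833818780884 202.6718251062368
```

The deep pixels (27–45 mm) lie at the lower-right (-y) side of the hole and steel at 49 mm lies on +y, so **the plate has slid to -y**. Housing yaw is about -0.231. The housing drift hole should be near (556.4,-217.2), and the bolt hole near (490.2,-201.7). Both are consistent with the 68 mm spacing. The drift is at about (540.2,227), and the bolt at about (547.5,120).

I'll use tool yaw 1.34, so tool x is housing +y and tool y is housing +x.

```bash
cat > go.py <<'E'
import sys
from h import *
from scipy.spatial.transform import Rotation as R
s=sensors.sense();a=[float(v) for v in sys.argv[1:]]
Rt=R.from_euler('xyz',s["tcp_rot"]);p=np.array(s["eef_pos"])
G=R.from_euler('xyz',[np.pi,0,a[3] if len(a)>3 else 1.34])
print('t %.2f'%s["clock"],'pos',p.round(1),'rot',np.round(s["tcp_rot"],3),'F',np.round(s["contact_force"],1),'open',round(s["opening"],3),'grip',np.round(s["grasp_force"],1))
print('Ftool',Rt.inv().apply(s["contact_force"]).round(1),'M',np.round(s["wrist_torque"],2))
print('turn',(Rt.inv()*G).as_rotvec().round(3),'shift mm',Rt.inv().apply(np.array(a[:3])-p).round(1))
E
python3 go.py 540.2 227 170
```

```text
t 0.50 pos [ 222.4 -584.1  193.4] rot [-3.142 -0.     0.364] F [ 0.1  0.1 -1.1] open 1.001 grip 0.0
Ftool [ 0.1 -0.   1.1] M [-0.    0.   -0.01]
turn [-0.    -0.    -0.976] shift mm [ 585.6 -644.9   23.5]
```

Request:
move_arm --pt "0 0 -0.07 0.037 -0.04 0 0.085" --pt "0 0 -0.14 0.074 -0.081 0 0.085" --pt "0 0 -0.21 0.111 -0.121 0 0.085" --pt "0 0 -0.28 0.148 -0.161 0 0.085" --pt "0 0 -0.35 0.185 -0.202 0 0.085" --pt "0 0 -0.42 0.222 -0.242 0 0.085" --pt "0 0 -0.49 0.259 -0.282 0 0.085" --pt "0 0 -0.56 0.296 -0.323 0 0.085"

```text
clock: 1.5
eef_pos: [384.7, -175.4, 193.9]
tcp_rot: [3.14, -0.0, 0.926]
contact_force: [0.1, -0.1, -0.1]
opening: 0.991
grasp_force: 0.0
```

```bash
python3 go.py 540.2 227 170
```

```text
t 1.50 pos [ 384.7 -175.4  193.9] rot [ 3.14  -0.     0.926] F [ 0.1 -0.1 -0.1] open 0.991 grip 0.0
Ftool [0.  0.2 0.1] M [-0.01 -0.04  0.02]
turn [ 0.001 -0.    -0.414] shift mm [ 415.  -117.7   23.8]
```

Request:
move_arm --pt "0 0 -0.06 0.052 -0.015 0.003 0.085" --pt "0 0 -0.12 0.104 -0.03 0.006 0.085" --pt "0 0 -0.18 0.156 -0.044 0.009 0.085" --pt "0 0 -0.24 0.208 -0.059 0.012 0.085" --pt "0 0 -0.3 0.26 -0.074 0.015 0.085" --pt "0 0 -0.36 0.312 -0.089 0.018 0.085" --pt "0 0 -0.41 0.364 -0.103 0.021 0.085" --pt "0 0 -0.414 0.412 -0.117 0.023 0.085"

```text
clock: 2.5
eef_pos: [539.6, 224.3, 170.4]
tcp_rot: [3.141, -0.0, 1.339]
contact_force: [0.6, -0.4, -0.6]
opening: 0.988
grasp_force: 0.0
```

```bash
python3 go.py 540.2 227 130
```

```text
t 2.50 pos [539.6 224.3 170.4] rot [ 3.141 -0.     1.339] F [ 0.6 -0.4 -0.6] open 0.988 grip 0.0
Ftool [-0.2  0.6  0.6] M [ 0.05  0.03 -0.02]
turn [ 0.    -0.    -0.001] shift mm [ 2.7 -0.1 40.4]
```

Request:
move_arm --pt "0 0 0 0.0025 0 0.02 0.06" --pt "0 0 0 0.0025 0 0.05 0.06" --pt "0 0 0 0.0025 0 0.08 0.06" --pt "0 0 0 0.0025 0 0.1 0.06" --pt "0 0 0 0.0025 0 0.108 0.06" --pt "0 0 0 0.0025 0 0.108 0.06"

```text
clock: 3.25
eef_pos: [539.6, 224.7, 62.4]
tcp_rot: [-3.141, 0.0, 1.338]
contact_force: [0.2, -0.3, 0.3]
opening: 0.703
grasp_force: 0.0
```

```bash
python3 go.py 540.2 227 62
python3 - <<'E'
from h import *
im,d=grab_frame('side');save('grasp1.png',im[180:300,150:290],3)
E
```

```text
t 3.25 pos [539.6 224.7  62.4] rot [-3.141  0.     1.338] F [ 0.2 -0.3  0.3] open 0.703 grip 0.0
Ftool [-0.2  0.3 -0.3] M [ 0.05 -0.06 -0.02]
turn [-0.     0.    -0.002] shift mm [2.4 0.1 0.4]
```

View pics/grasp1.png

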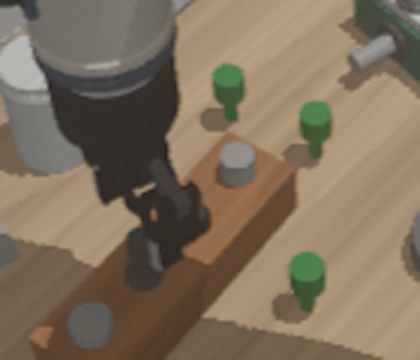

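The drift (145,260 in the crop) is at the fingers and the -x finger stands in front of it. I'll correct 2.4 mm and close.

Request:
move_arm --pt "0 0 0 0.0024 0 0 0.06" --pt "0 0 0 0.0024 0 0 0.04" --pt "0 0 0 0.0024 0 0 0.01" --pt "0 0 0 0.0024 0 0 0.01" --pt "0 0 0 0.0024 0 0 0.01" --pt "0 0 0 0.0024 0 0 0.01" --pt "0 0 0 0.0024 0 0 0.01" --grip_force 60

```text
clock: 4.18
eef_pos: [540.2, 227.1, 62.5]
tcp_rot: [-3.142, 0.0, 1.338]
contact_force: [0.4, 0.5, 0.2]
opening: 0.118
grasp_force: 0.0
```

```bash
python3 go.py 540.2 227 62
```

```text
t 4.17 pos [540.2 227.1  62.5] rot [-3.142  0.     1.338] F [0.4 0.5 0.2] open 0.118 grip 0.0
Ftool [ 0.6  0.3 -0.2] M [-0.03  0.02  0.03]
turn [-0.     0.    -0.002] shift mm [-0.1 -0.   0.5]
```

Run:
```python
from m import *
for P in([540.2,227,98],[540.2,227,55],[540.2,227.1,62.5],[541.9,174,80]): print(proj('side',P).round(),proj('top',P).round())
a,d=grab_frame('side');b,e=grab_frame('top')
W=world('side',d)
for v in range(235,285,5): print(v,' '.join('%4d'%W[v,u,2] for u in range(175,225,4)))
f=lambda x:cv2.resize(x,(400,400),interpolation=cv2.INTER_CUBIC)
save('miss.png',np.hstack([f(a[190:290,150:250]),f(b[170:270,110:210])]))
```

```text
[196. 259.] [156. 217.]
[198. 270.] [161. 221.]
[197. 269.] [160. 220.]
[214. 247.] [181. 216.]
235    2  152  178  206  206  217  212  210    0    0   48   49   49
240   -2   -1  164  195  187  205  209  204    0   48   48   49   48
245   -2   -1    0  166  174  167  151  199  197  197   87   53   49
250   -1   -1   -1  123  149  152  187  197  194  192   75   54   50
255    0    0    2    3  111  148  168  187   51   56   58   54   49
260    0    0    1   -1   48  112  111   49   49   48   50   49   49
265    0   -2   -1   49   48   84   83   49   46   49   52   51   48
270    0    0   49   49   47   62   64   55   47   50   52   44   31
275    0   49   49   50   48   54   54   49   48   49   43   27   15
280   50   49   49   51   46   50   50   49   50   41   26   14    0
```

View pics/miss.png

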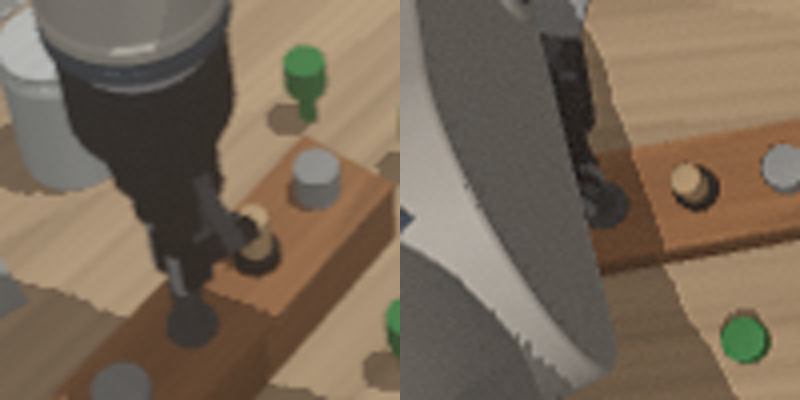

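The side view shows the gripper around the drift's top, with the collar at (190,320) still in the block. The opening of 10 mm with no force says nothing is between the pads. I'll check in 3D where the fingertips really are.

```bash
python3 - <<'E'
from h import *
for c in('side','top'):
    d=np.median([grab_frame(c)[1] for _ in range(3)],0);W=world(c,d);ok=d>0
    for lo in range(55,150,8):
        m=ok&(np.hypot(W[...,0]-540,W[...,1]-227)<45)&(W[...,2]>lo)&(W[...,2]<=lo+8);q=W[m]
        if len(q):print(c,lo,len(q),q.min(0).round(),q.max(0).round(),np.median(q,0).round())
E
python3 go.py 540 227 62
```

```text
side 55 53 [527. 183.  55.] [550. 270.  63.] [537. 229.  57.]
side 63 31 [532. 222.  63.] [546. 271.  71.] [536. 234.  65.]
side 71 15 [533. 225.  72.] [544. 234.  79.] [536. 231.  75.]
side 79 18 [533. 222.  79.] [544. 234.  87.] [534. 230.  83.]
side 87 10 [533. 226.  87.] [543. 235.  94.] [536. 233.  89.]
side 95 4 [530. 232.  97.] [547. 236. 102.] [545. 233.  99.]
side 103 17 [521. 224. 103.] [554. 239. 111.] [531. 235. 107.]
side 111 35 [520. 223. 111.] [552. 240. 119.] [530. 235. 114.]
side 119 23 [520. 226. 119.] [553. 239. 127.] [531. 236. 122.]
side 127 16 [528. 232. 127.] [552. 239. 135.] [546. 235. 129.]
side 135 7 [525. 234. 136.] [552. 242. 143.] [549. 235. 138.]
side 143 34 [507. 222. 144.] [579. 246. 151.] [528. 238. 149.]
top 55 37 [528. 182.  55.] [554. 236.  62.] [537. 222.  56.]
top 63 6 [533. 221.  63.] [544. 229.  68.] [535. 223.  66.]
top 71 8 [534. 220.  71.] [545. 226.  79.] [538. 221.  75.]
top 79 4 [535. 182.  81.] [545. 223.  87.] [539. 221.  82.]
top 87 4 [537. 220.  87.] [542. 222.  92.] [539. 220.  89.]
top 95 17 [526. 220.  95.] [546. 231. 102.] [541. 224.  98.]
top 103 12 [525. 215. 103.] [554. 225. 110.] [543. 217. 107.]
top 111 14 [526. 215. 112.] [554. 226. 119.] [543. 219. 116.]
top 119 7 [528. 215. 119.] [548. 219. 125.] [542. 216. 121.]
top 127 11 [526. 214. 127.] [548. 223. 134.] [543. 218. 130.]
top 135 7 [529. 212. 137.] [553. 218. 143.] [544. 218. 137.]
top 143 13 [544. 207. 144.] [572. 214. 150.] [553. 211. 148.]
t 4.58 pos [540.2 227.1  62.5] rot [-3.142 -0.     1.338] F [-0.2 -0.2  0.2] open 0.117 grip 0.0
Ftool [-0.3 -0.2 -0.2] M [ 0.01 -0.04 -0.02]
turn [-0.    -0.    -0.002] shift mm [-0.2 -0.2  0.5]
```

The 3D points show the fingertips ending at z≈100, just above the handle top (98), while the reported TCP is 62.5. I'll test carefully: open, go 9 mm lower (still clear of the block either way), then close lightly. 28 mm would mean the collar, 16 mm the handle.

Request:
move_arm --pt "0 0 0 0 0 0 0.045" --pt "0 0 0 0 0 0 0.045" --pt "0 0 0 0 0 0.003 0.045" --pt "0 0 0 0 0 0.006 0.045" --pt "0 0 0 0 0 0.009 0.045" --pt "0 0 0 0 0 0.009 0.01" --pt "0 0 0 0 0 0.009 0.01" --pt "0 0 0 0 0 0.009 0.01" --grip_force 20

```text
clock: 5.58
eef_pos: [540.2, 227.1, 53.5]
tcp_rot: [3.142, -0.0, 1.338]
contact_force: [0.2, -0.5, -1.7]
opening: 0.168
grasp_force: 19.5
```

```bash
python3 go.py 540 227 62;python3 - <<'E'
from h import *
for c in('side','top'):
    d=np.median([grab_frame(c)[1] for _ in range(3)],0);W=world(c,d);ok=d>0
    for lo in range(63,130,8):
        m=ok&(np.hypot(W[...,0]-540,W[...,1]-227)<28)&(W[...,2]>lo)&(W[...,2]<=lo+8);q=W[m]
        if len(q):print(c,lo,len(q),q.min(0).round(),q.max(0).round(),np.median(q,0).round())
E
```

```text
t 5.58 pos [540.2 227.1  53.5] rot [ 3.142 -0.     1.338] F [ 0.2 -0.5 -1.7] open 0.168 grip 19.5
Ftool [-0.5  0.3  1.7] M [ 0.01 -0.1   0.  ]
turn [ 0.    -0.    -0.002] shift mm [-0.2 -0.2 -8.5]
side 63 18 [532. 221.  63.] [543. 234.  71.] [535. 231.  67.]
side 71 14 [532. 225.  71.] [542. 234.  78.] [535. 231.  74.]
side 79 5 [532. 228.  80.] [543. 235.  86.] [538. 234.  80.]
side 87 5 [529. 230.  89.] [549. 236.  94.] [542. 234.  93.]
side 95 24 [519. 224.  96.] [555. 240. 103.] [531. 234. 100.]
side 103 35 [518. 224. 103.] [553. 240. 111.] [526. 234. 107.]
side 111 24 [519. 226. 111.] [555. 240. 119.] [532. 235. 114.]
side 119 13 [528. 231. 120.] [553. 239. 126.] [549. 236. 122.]
side 127 7 [524. 232. 127.] [558. 242. 135.] [550. 235. 129.]
top 63 6 [532. 221.  63.] [543. 226.  71.] [536. 222.  69.]
top 71 5 [536. 220.  72.] [545. 222.  79.] [541. 221.  73.]
top 79 4 [535. 220.  80.] [543. 223.  86.] [538. 221.  82.]
top 87 7 [535. 220.  88.] [546. 223.  95.] [540. 221.  92.]
top 95 29 [524. 214.  96.] [557. 227. 102.] [541. 222.  99.]
top 103 12 [525. 214. 105.] [558. 222. 110.] [546. 217. 108.]
top 111 7 [525. 214. 111.] [550. 221. 119.] [545. 219. 115.]
top 119 6 [527. 214. 119.] [549. 219. 125.] [545. 217. 121.]
top 127 5 [545. 214. 127.] [549. 218. 129.] [547. 216. 129.]
```

The pads now hold the handle (14.3 mm opening, 19.5 N), so the real fingertips are about 38 mm above the reported TCP. I'll open, go down 15 mm more for a proper grip, and re-grip.

Request:
move_arm --pt "0 0 0 0 0 0 0.04" --pt "0 0 0 0 0 0 0.04" --pt "0 0 0 0 0 0.004 0.04" --pt "0 0 0 0 0 0.008 0.04" --pt "0 0 0 0 0 0.012 0.04" --pt "0 0 0 0 0 0.015 0.04" --pt "0 0 0 0 0 0.015 0.04"

```text
clock: 6.75
eef_pos: [540.0, 227.0, 38.1]
tcp_rot: [-3.141, 0.0, 1.338]
contact_force: [-0.1, -0.2, 0.4]
opening: 0.468
grasp_force: 0.0
```

Request:
move_arm --pt "0 0 0 0 0 0 0.02" --pt "0 0 0 0 0 0 0.008" --pt "0 0 0 0 0 0 0.008" --pt "0 0 0 0 0 0 0.008" --pt "0 0 0 0 0 0 0.008" --grip_force 70

```text
clock: 7.38
eef_pos: [540.5, 227.2, 38.7]
tcp_rot: [3.141, -0.0, 1.338]
contact_force: [0.5, -0.7, 3.2]
opening: 0.162
grasp_force: 68.3
```

```bash
python3 go.py 561.2 -216.9 150;python3 - <<'E'
from h import *
for c in('side','top'):
    d=np.median([grab_frame(c)[1] for _ in range(3)],0);W=world(c,d);ok=d>0
    for lo in range(57,130,6):
        m=ok&(np.hypot(W[...,0]-540,W[...,1]-227)<28)&(W[...,2]>lo)&(W[...,2]<=lo+6);q=W[m]
        if len(q):print(c,lo,len(q),q.min(0).round(),q.max(0).round(),np.median(q,0).round())
E
```

```text
t 7.38 pos [540.5 227.2  38.7] rot [ 3.141 -0.     1.338] F [ 0.5 -0.7  3.2] open 0.162 grip 68.3
Ftool [-0.6  0.7 -3.2] M [-0.03 -0.04  0.03]
turn [ 0.    -0.    -0.002] shift mm [-427.3  122.8 -111.3]
side 57 13 [527. 223.  57.] [540. 234.  63.] [533. 230.  59.]
side 63 6 [533. 227.  63.] [542. 235.  68.] [537. 233.  65.]
side 69 1 [543. 234.  70.] [543. 234.  70.] [543. 234.  70.]
side 75 6 [529. 232.  77.] [552. 237.  80.] [549. 234.  79.]
side 81 18 [521. 225.  82.] [554. 240.  87.] [532. 236.  85.]
side 87 24 [519. 226.  87.] [553. 239.  93.] [527. 234.  90.]
side 93 22 [518. 225.  93.] [555. 240.  99.] [528. 235.  96.]
side 99 13 [529. 232. 100.] [554. 240. 105.] [535. 237. 102.]
side 105 8 [528. 231. 105.] [553. 240. 110.] [548. 235. 108.]
side 111 6 [529. 232. 112.] [554. 241. 116.] [551. 234. 113.]
side 117 10 [522. 235. 119.] [557. 243. 123.] [527. 239. 122.]
side 123 30 [518. 222. 123.] [563. 243. 129.] [526. 234. 127.]
side 129 19 [515. 226. 129.] [553. 242. 135.] [522. 238. 130.]
top 57 5 [534. 221.  57.] [543. 224.  61.] [538. 221.  58.]
top 63 3 [535. 221.  64.] [544. 222.  68.] [537. 221.  68.]
top 69 2 [538. 220.  71.] [541. 220.  72.] [539. 220.  72.]
top 75 5 [535. 221.  76.] [542. 223.  79.] [537. 221.  78.]
top 81 11 [525. 214.  82.] [549. 222.  87.] [543. 220.  85.]
top 87 11 [525. 215.  87.] [557. 222.  93.] [544. 219.  90.]
top 93 11 [527. 214.  93.] [554. 223.  99.] [541. 220.  96.]
top 99 8 [528. 214.  99.] [550. 222. 104.] [544. 216. 101.]
top 105 5 [544. 214. 107.] [549. 219. 110.] [545. 215. 110.]
top 111 1 [546. 215. 114.] [546. 215. 114.] [546. 215. 114.]
top 117 4 [546. 211. 119.] [557. 213. 122.] [553. 212. 121.]
top 123 2 [548. 211. 123.] [552. 213. 124.] [550. 212. 123.]
```

Gripped firmly (68 N). With its collar at 50, the drift's origin is TCP+11.3 and its tip TCP-30.7. Lift and carry to over the cover hole.

Request:
move_arm --pt "0 0 0 0 0 -0.01 0.008" --pt "0 0 0 0 0 -0.03 0.008" --pt "0 0 0 0 0 -0.06 0.008" --pt "0 0 0 0 0 -0.09 0.008" --pt "0 0 0 -0.02 0.006 -0.111 0.008" --pt "0 0 0 -0.06 0.017 -0.111 0.008" --pt "0 0 0 -0.11 0.032 -0.111 0.008" --pt "0 0 0 -0.16 0.046 -0.111 0.008"

```text
clock: 8.68
eef_pos: [547.2, 58.4, 149.6]
tcp_rot: [-3.141, 0.001, 1.338]
contact_force: [0.9, -0.4, -1.7]
opening: 0.157
grasp_force: 68.5
```

```bash
python3 go.py 561.2 -216.9 110
```

```text
t 8.68 pos [547.2  58.4 149.6] rot [-3.141e+00  1.000e-03  1.338e+00] F [ 0.9 -0.4 -1.7] open 0.157 grip 68.5
Ftool [-0.2  1.   1.7] M [-0.02 -0.03  0.02]
turn [-0.001  0.001 -0.002] shift mm [-264.6   77.1   39.7]
```

Request:
move_arm --pt "0 0 0 -0.045 0.013 0 0.008" --pt "0 0 0 -0.09 0.026 0 0.008" --pt "0 0 0 -0.135 0.039 0 0.008" --pt "0 0 0 -0.18 0.052 0 0.008" --pt "0 0 0 -0.225 0.065 0 0.008" --pt "0 0 0 -0.26 0.076 0.01 0.008" --pt "0 0 0 -0.261 0.077 0.03 0.008" --pt "0 0 0 -0.261 0.077 0.04 0.008"

```text
clock: 9.68
eef_pos: [561.0, -211.7, 108.3]
tcp_rot: [-3.139, -0.0, 1.336]
contact_force: [0.4, -0.0, -1.0]
opening: 0.156
grasp_force: 68.5
```

```bash
python3 go.py 561.2 -216.9 95
python3 - <<'E'
from m import *
G={c:grab_frame(c) for c in('top','side')}
P=np.array([561.2,-216.9,60])
f=lambda x:cv2.resize(x,(400,400),interpolation=cv2.INTER_CUBIC)
t=[]
for c in G:
    u,v=proj(c,[561,-217,75]).astype(int);t.append(f(G[c][0][v-25:v+25,u-25:u+25]));print(c,u-25,v-25)
save('over.png',np.hstack(t))
d=G['side'][1];W=world('side',d)
for lo in range(70,125,5):
    m=(d>0)&(np.hypot(W[...,0]-561,W[...,1]+217)<24)&(W[...,2]>lo)&(W[...,2]<=lo+5);q=W[m]
    if len(q):print(lo,len(q),q.min(0).round(),q.max(0).round())
E
```

```text
t 9.68 pos [ 561.  -211.7  108.3] rot [-3.139 -0.     1.336] F [ 0.4 -0.  -1. ] open 0.156 grip 68.5
Ftool [0.1 0.4 1. ] M [ 0.04 -0.04 -0.04]
turn [-0.003 -0.    -0.004] shift mm [-5.   1.5 13.3]
top 325 164
side 285 125
80 3 [ 557. -209.   80.] [ 561. -208.   85.]
85 5 [ 556. -210.   86.] [ 563. -206.   90.]
90 3 [ 555. -208.   92.] [ 563. -205.   95.]
95 8 [ 554. -210.   95.] [ 563. -203.   99.]
100 8 [ 553. -212.  100.] [ 567. -202.  104.]
105 7 [ 553. -213.  106.] [ 563. -202.  108.]
110 8 [ 553. -211.  110.] [ 562. -202.  114.]
115 6 [ 550. -217.  115.] [ 562. -200.  120.]
120 39 [ 547. -223.  120.] [ 574. -198.  125.]
```

View pics/over.png

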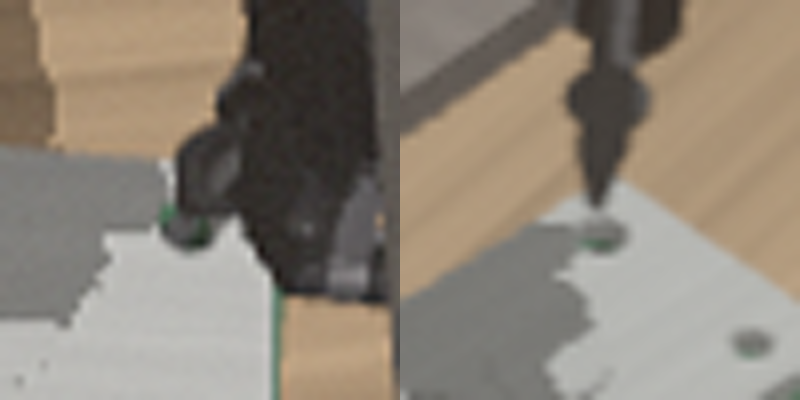

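The drift hangs straight. Its tip is at crop (597,208) in the side view, just above the large hole at (602,235), and z≈78 as predicted. I'll centre it and lower the tip into the cover.

Request:
move_arm --pt "0 0 0 -0.005 0.001 0 0.008" --pt "0 0 0 -0.005 0.001 0.006 0.008" --pt "0 0 0 -0.005 0.001 0.012 0.008" --pt "0 0 0 -0.005 0.001 0.017 0.008" --pt "0 0 0 -0.005 0.001 0.02 0.008" --pt "0 0 0 -0.005 0.001 0.022 0.008" --pt "0 0 0 -0.005 0.001 0.022 0.008"

```text
clock: 10.65
eef_pos: [562.4, -216.0, 87.4]
tcp_rot: [-3.141, -0.0, 1.338]
contact_force: [-0.8, 0.2, -0.9]
opening: 0.155
grasp_force: 68.5
```

```bash
python3 go.py 556.4 -217.2 80
```

```text
t 10.65 pos [ 562.4 -216.    87.4] rot [-3.141 -0.     1.338] F [-0.8  0.2 -0.9] open 0.155 grip 68.5
Ftool [ 0.  -0.9  0.9] M [-0.03  0.02 -0.01]
turn [-0.    -0.    -0.002] shift mm [-2.6 -5.6  7.4]
```

Request:
move_arm --pt "0 0 0 0 0 0.002 0.008" --pt "0 0 0 0 0 0.0045 0.008" --pt "0 0 0 -0.001 -0.002 0.005 0.008" --pt "0 0 0 -0.002 -0.004 0.005 0.008" --pt "0 0 0 -0.0025 -0.0055 0.005 0.008" --pt "0 0 0 -0.0025 -0.0055 0.005 0.008"

```text
clock: 11.4
eef_pos: [556.6, -217.2, 82.6]
tcp_rot: [3.141, 0.0, 1.338]
contact_force: [0.0, 0.7, -1.9]
opening: 0.159
grasp_force: 68.5
```

```bash
python3 go.py 556.4 -217.2 80
```

```text
t 11.40 pos [ 556.6 -217.2   82.6] rot [3.141 0.    1.338] F [ 0.   0.7 -1.9] open 0.159 grip 68.5
Ftool [ 0.7 -0.1  1.9] M [ 0.02 -0.   -0.03]
turn [ 0.     0.    -0.002] shift mm [-0.  -0.2  2.6]
```

Request:
move_arm --pt "0 0 0 0 -0.001 0 0.008" --pt "0 0 0 0 -0.002 0 0.008" --pt "0 0 0 0 -0.002 0 0.008" --pt "0 0 0 0 -0.002 0 0.008"

```text
clock: 11.9
eef_pos: [555.4, -216.9, 82.8]
tcp_rot: [3.14, 0.0, 1.338]
contact_force: [4.2, -1.6, -1.2]
opening: 0.157
grasp_force: 68.7
```

```bash
python3 go.py 556.4 -217.2 80
```

```text
t 11.90 pos [ 555.4 -216.9   82.8] rot [3.14  0.    1.338] F [ 4.2 -1.6 -1.2] open 0.157 grip 68.7
Ftool [-0.6  4.4  1.2] M [-0.24 -1.   -0.02]
turn [ 0.001  0.    -0.002] shift mm [-0.   1.1  2.8]
```

Request:
move_arm --pt "0 0 0 -0.001 0 0 0.008" --pt "0 0 0 -0.002 0 0 0.008" --pt "0 0 0 -0.003 0 0 0.008" --pt "0 0 0 -0.003 0 0 0.008"

```text
clock: 12.4
eef_pos: [554.6, -219.3, 82.8]
tcp_rot: [3.14, -0.001, 1.337]
contact_force: [5.6, 1.6, -0.1]
opening: 0.158
grasp_force: 68.9
```

```bash
python3 go.py 556.4 -217.2 80
```

```text
t 12.40 pos [ 554.6 -219.3   82.8] rot [ 3.140e+00 -1.000e-03  1.337e+00] F [ 5.6  1.6 -0.1] open 0.158 grip 68.9
Ftool [2.9 5.1 0.2] M [ 0.6  -1.33 -0.07]
turn [ 0.001 -0.001 -0.003] shift mm [2.4 1.3 2.8]
```

Request:
move_arm --pt "0 0 0 -0.0005 0 0.0005 0.008" --pt "0 0 0 -0.001 0 0.001 0.008" --pt "0 0 0 -0.0015 0 0.002 0.008" --pt "0 0 0 -0.0015 0 0.003 0.008" --pt "0 0 0 -0.0015 0 0.003 0.008"

```text
clock: 13.02
eef_pos: [555.1, -220.8, 80.4]
tcp_rot: [3.139, -0.001, 1.337]
contact_force: [6.1, 3.1, 3.0]
opening: 0.161
grasp_force: 69.3
```

```bash
python3 go.py 556.4 -217.2 80
```

```text
t 13.03 pos [ 555.1 -220.8   80.4] rot [ 3.139e+00 -1.000e-03  1.337e+00] F [6.1 3.1 3. ] open 0.161 grip 69.3
Ftool [ 4.4  5.2 -3. ] M [ 0.68 -1.44 -0.02]
turn [ 0.003 -0.001 -0.003] shift mm [3.8 0.4 0.4]
```

Request:
move_arm --pt "0 0 0 0 -0.001 -0.0005 0.008" --pt "0 0 0 0 -0.002 -0.0005 0.008" --pt "0 0 0 -0.0005 -0.002 0 0.008" --pt "0 0 0 -0.0005 -0.002 0.001 0.008" --pt "0 0 0 -0.0005 -0.002 0.001 0.008"

```text
clock: 13.65
eef_pos: [553.2, -221.0, 79.7]
tcp_rot: [3.138, -0.001, 1.337]
contact_force: [6.3, 2.2, 5.5]
opening: 0.161
grasp_force: 70.0
```

```bash
python3 go.py 556.4 -217.2 80
```

```text
t 13.65 pos [ 553.2 -221.    79.7] rot [ 3.138e+00 -1.000e-03  1.337e+00] F [6.3 2.2 5.5] open 0.161 grip 70.0
Ftool [ 3.6  5.6 -5.5] M [ 0.66 -1.27 -0.01]
turn [ 0.003 -0.001 -0.003] shift mm [ 4.4  2.2 -0.3]
```

Request:
move_arm --pt "0 0 0 0 0 -0.001 0.008" --pt "0 0 0 -0.001 0 -0.001 0.008" --pt "0 0 0 -0.002 0 -0.001 0.008" --pt "0 0 0 -0.002 0 -0.001 0.008"

```text
clock: 14.15
eef_pos: [552.2, -222.2, 80.0]
tcp_rot: [3.14, -0.002, 1.337]
contact_force: [7.3, 5.4, 1.0]
opening: 0.155
grasp_force: 69.2
```

```bash
python3 go.py 556.4 -217.2 80
```

```text
t 14.15 pos [ 552.2 -222.2   80. ] rot [ 3.140e+00 -2.000e-03  1.337e+00] F [7.3 5.4 1. ] open 0.155 grip 69.2
Ftool [ 7.   5.8 -0.9] M [ 1.14 -1.54 -0.02]
turn [ 0.002 -0.002 -0.003] shift mm [5.9 2.9 0. ]
```

Request:
move_arm --pt "0 0 0 0 0 0.0005 0.008" --pt "0 0 0 0 0 0.001 0.008" --pt "0 0 0 0 0 0.0015 0.008" --pt "0 0 0 0 0 0.0015 0.008"

```text
clock: 14.65
eef_pos: [552.7, -222.4, 79.4]
tcp_rot: [3.139, -0.002, 1.337]
contact_force: [5.3, 5.7, 8.7]
opening: 0.16
grasp_force: 70.1
```

```bash
python3 go.py 556.4 -217.2 80
```

```text
t 14.65 pos [ 552.7 -222.4   79.4] rot [ 3.139e+00 -2.000e-03  1.337e+00] F [5.3 5.7 8.7] open 0.16 grip 70.1
Ftool [ 6.8  3.9 -8.7] M [ 1.18 -1.13  0.02]
turn [ 0.003 -0.002 -0.003] shift mm [ 5.9  2.4 -0.6]
```

Resisted vertically at tip ≈49.2, so the tip is on the rim of the plate hole (needs ~1 mm more toward -y). I'll raise slightly and tilt the pin a little so the tip points to -y.

Request:
move_arm --pt "0 0 0 0 0.0005 -0.002 0.008" --pt "0 -0.04 0 0.001 0.001 -0.002 0.008" --pt "0 -0.08 0 0.0018 0.001 -0.002 0.008" --pt "0 -0.12 0 0.0025 0.001 -0.002 0.008" --pt "0 -0.12 0 0.0025 0.001 -0.002 0.008"

```text
clock: 15.28
eef_pos: [554.0, -219.6, 80.5]
tcp_rot: [3.14, 0.119, 1.339]
contact_force: [7.3, 3.9, 1.2]
opening: 0.165
grasp_force: 69.3
```

```bash
python3 go.py 556.4 -217.2 80
```

```text
t 15.28 pos [ 554.  -219.6   80.5] rot [3.14  0.119 1.339] F [7.3 3.9 1.2] open 0.165 grip 69.3
Ftool [ 5.3  6.2 -1.9] M [ 0.92 -1.38  0.16]
turn [ 0.002  0.119 -0.001] shift mm [2.9 1.8 0.1]
```

Request:
move_arm --pt "0 0 0 0 0 0.0007 0.008" --pt "0 0 0 0 0 0.0015 0.008" --pt "0 0 0 0 0 0.002 0.008" --pt "0 0 0 0 0 0.002 0.008"

```text
clock: 15.78
eef_pos: [554.4, -220.4, 79.0]
tcp_rot: [3.138, 0.118, 1.337]
contact_force: [6.6, 5.9, 4.9]
opening: 0.156
grasp_force: 69.4
```

```bash
python3 go.py 556.4 -217.2 80
```

```text
t 15.78 pos [ 554.4 -220.4   79. ] rot [3.138 0.118 1.337] F [6.6 5.9 4.9] open 0.156 grip 69.4
Ftool [ 6.7  5.  -5.7] M [ 1.09 -1.46  0.14]
turn [ 0.003  0.118 -0.003] shift mm [ 3.4  1.2 -1.4]
```

Request:
move_arm --pt "0 0 0 -0.0005 0.0005 0.0007 0.008" --pt "0 0 0 -0.0005 0.0005 0.0015 0.008" --pt "0 0 0 -0.0005 0.0005 0.002 0.008" --pt "0 0 0 -0.0005 0.0005 0.002 0.008"

```text
clock: 16.27
eef_pos: [554.8, -221.1, 77.3]
tcp_rot: [3.138, 0.118, 1.337]
contact_force: [6.1, 7.4, 6.6]
opening: 0.162
grasp_force: 69.8
```

```bash
python3 go.py 556.4 -217.2 80
```

```text
t 16.27 pos [ 554.8 -221.1   77.3] rot [3.138 0.118 1.337] F [6.1 7.4 6.6] open 0.162 grip 69.8
Ftool [ 7.7  4.3 -7.6] M [ 1.38 -1.39  0.12]
turn [ 0.003  0.118 -0.003] shift mm [ 3.8  0.7 -3.2]
```

The tip is now at z≈46.8, 2.7 mm under the plate's top, so it has entered the plate hole. Continue down while easing back toward +y and untilting.

Request:
move_arm --pt "0 0 0 0.0003 0 0.001 0.008" --pt "0 0 0 0.0006 0 0.002 0.008" --pt "0 0 0 0.001 0 0.003 0.008" --pt "0 0 0 0.0015 0 0.004 0.008" --pt "0 0 0 0.0015 0 0.004 0.008"

```text
clock: 16.9
eef_pos: [555.2, -220.4, 73.2]
tcp_rot: [3.138, 0.119, 1.337]
contact_force: [6.8, 5.6, 6.4]
opening: 0.159
grasp_force: 70.0
```

```bash
python3 go.py 556.4 -217.2 80
```

```text
t 16.90 pos [ 555.2 -220.4   73.2] rot [3.138 0.119 1.337] F [6.8 5.6 6.4] open 0.159 grip 70.0
Ftool [ 6.2  5.4 -7.2] M [ 1.03 -1.37  0.12]
turn [ 0.004  0.119 -0.003] shift mm [ 2.6  0.5 -7.1]
```

Request:
move_arm --pt "0 0.03 0 -0.0003 0 0 0.008" --pt "0 0.06 0 -0.0006 0 0.0005 0.008" --pt "0 0.09 0 -0.001 0 0.001 0.008" --pt "0 0.118 0 -0.001 0 0.001 0.008" --pt "0 0.118 0 -0.001 0 0.001 0.008"

```text
clock: 17.52
eef_pos: [554.8, -222.0, 72.6]
tcp_rot: [3.138, 0.0, 1.336]
contact_force: [6.9, 5.2, 8.6]
opening: 0.159
grasp_force: 70.0
```

```bash
python3 go.py 556.4 -217.2 80
```

```text
t 17.52 pos [ 554.8 -222.    72.6] rot [3.138 0.    1.336] F [6.9 5.2 8.6] open 0.159 grip 70.0
Ftool [ 6.6  5.5 -8.6] M [ 1.02 -1.41 -0.05]
turn [ 0.004  0.    -0.004] shift mm [ 5.   0.5 -7.4]
```

Request:
move_arm --pt "0 0 0 0.0005 0 0 0.008" --pt "0 0 0 0.001 0 0.001 0.008" --pt "0 0 0 0.0015 0 0.002 0.008" --pt "0 0 0 0.002 0 0.003 0.008" --pt "0 0 0 0.002 0 0.004 0.008" --pt "0 0 0 0.002 0 0.004 0.008"

```text
clock: 18.27
eef_pos: [555.4, -220.0, 68.5]
tcp_rot: [3.138, 0.001, 1.337]
contact_force: [7.1, 3.3, 5.8]
opening: 0.158
grasp_force: 69.9
```

```bash
python3 go.py 556.4 -217.2 80
```

```text
t 18.27 pos [ 555.4 -220.    68.5] rot [3.138e+00 1.000e-03 1.337e+00] F [7.1 3.3 5.8] open 0.158 grip 69.9
Ftool [ 4.9  6.1 -5.8] M [ 0.65 -1.44 -0.04]
turn [ 0.004  0.001 -0.003] shift mm [  2.9   0.3 -11.5]
```

Request:
move_arm --pt "0 0 0 0.0003 0 0.001 0.008" --pt "0 0 0 0.0006 0 0.002 0.008" --pt "0 0 0 0.001 0 0.003 0.008" --pt "0 0 0 0.001 0 0.004 0.008" --pt "0 0 0 0.001 0 0.004 0.008"

```text
clock: 18.9
eef_pos: [555.4, -219.1, 64.1]
tcp_rot: [3.138, 0.001, 1.337]
contact_force: [7.5, 2.6, 1.9]
opening: 0.16
grasp_force: 69.6
```

```bash
python3 go.py 556.4 -217.2 80
```

```text
t 18.90 pos [ 555.4 -219.1   64.1] rot [3.138e+00 1.000e-03 1.337e+00] F [7.5 2.6 1.9] open 0.16 grip 69.6
Ftool [ 4.3  6.7 -1.9] M [ 0.44 -1.48 -0.  ]
turn [ 0.003  0.001 -0.003] shift mm [  2.1   0.6 -15.9]
```

Request:
move_arm --pt "0 0 0 0.0003 0 0.001 0.008" --pt "0 0 0 0.0006 0 0.002 0.008" --pt "0 0 0 0.0007 0 0.003 0.008" --pt "0 0 0 0.0007 0 0.004 0.008" --pt "0 0 0 0.0007 0 0.005 0.008" --pt "0 0 0 0.0007 0 0.005 0.008"

```text
clock: 19.65
eef_pos: [555.6, -218.7, 59.1]
tcp_rot: [3.138, 0.002, 1.338]
contact_force: [6.8, 2.1, 3.3]
opening: 0.157
grasp_force: 69.5
```

```bash
python3 go.py 556.4 -217.2 80
```

```text
t 19.65 pos [ 555.6 -218.7   59.1] rot [3.138e+00 2.000e-03 1.338e+00] F [6.8 2.1 3.3] open 0.157 grip 69.5
Ftool [ 3.6  6.1 -3.3] M [ 0.25 -1.42  0.  ]
turn [ 0.004  0.002 -0.002] shift mm [  1.6   0.5 -20.9]
```

Request:
move_arm --pt "0 0 0 0.0003 0 0.001 0.008" --pt "0 0 0 0.0005 0 0.002 0.008" --pt "0 0 0 0.0005 0 0.003 0.008" --pt "0 0 0 0.0005 0 0.004 0.008" --pt "0 0 0 0.0005 0 0.004 0.008"

```text
clock: 20.27
eef_pos: [555.7, -218.3, 55.1]
tcp_rot: [3.138, 0.002, 1.338]
contact_force: [6.7, 1.7, 2.3]
opening: 0.153
grasp_force: 69.5
```

```bash
python3 go.py 556.4 -217.2 80
```

```text
t 20.27 pos [ 555.7 -218.3   55.1] rot [3.138e+00 2.000e-03 1.338e+00] F [6.7 1.7 2.3] open 0.153 grip 69.5
Ftool [ 3.2  6.1 -2.2] M [ 0.06 -1.44 -0.02]
turn [ 0.004  0.002 -0.002] shift mm [  1.2   0.5 -24.9]
```

Request:
move_arm --pt "0 0 0 0.0003 0 0.001 0.008" --pt "0 0 0 0.0004 0 0.002 0.008" --pt "0 0 0 0.0004 0 0.003 0.008" --pt "0 0 0 0.0004 0 0.004 0.008" --pt "0 0 0 0.0004 0 0.004 0.008"

```text
clock: 20.9
eef_pos: [555.9, -218.1, 51.1]
tcp_rot: [3.138, 0.002, 1.338]
contact_force: [6.4, 0.1, 2.5]
opening: 0.163
grasp_force: 69.4
```

```bash
python3 go.py 556.4 -217.2 80
```

```text
t 20.90 pos [ 555.9 -218.1   51.1] rot [3.138e+00 2.000e-03 1.338e+00] F [6.4 0.1 2.5] open 0.163 grip 69.4
Ftool [ 1.5  6.2 -2.5] M [-0.08 -1.41  0.01]
turn [ 0.004  0.002 -0.002] shift mm [  1.    0.4 -28.9]
```

Request:
move_arm --pt "0 0 0 0.0001 0 0.001 0.008" --pt "0 0 0 0.0001 0 0.002 0.008" --pt "0 0 0 0.0001 0 0.003 0.008" --pt "0 0 0 0.0001 0 0.003 0.008"

```text
clock: 21.4
eef_pos: [556.3, -218.2, 48.7]
tcp_rot: [3.137, 0.002, 1.338]
contact_force: [6.6, 0.3, 8.2]
opening: 0.16
grasp_force: 70.0
```

```bash
python3 go.py 556.4 -217.2 80
python3 - <<'E'
from m import *
for c in('top','side'):
    im,d=grab_frame(c);W=world(c,d)
    for lo in range(56,96,3):
        m=(d>0)&(np.hypot(W[...,0]-556,W[...,1]+218)<16)&(W[...,2]>lo)&(W[...,2]<=lo+3);q=W[m]
        if len(q):print(c,lo,len(q),q.min(0).round(),q.max(0).round())
E
```

```text
t 21.40 pos [ 556.3 -218.2   48.7] rot [3.137e+00 2.000e-03 1.338e+00] F [6.6 0.3 8.2] open 0.16 grip 70.0
Ftool [ 1.8  6.4 -8.2] M [ 0.03 -1.16  0.01]
turn [ 0.005  0.002 -0.002] shift mm [  0.9   0.  -31.3]
top 56 4 [ 544. -211.   57.] [ 568. -205.   58.]
top 59 10 [ 542. -217.   59.] [ 572. -203.   62.]
top 62 19 [ 544. -214.   62.] [ 566. -204.   65.]
top 65 22 [ 543. -218.   65.] [ 568. -204.   68.]
top 68 2 [ 553. -210.   69.] [ 555. -210.   70.]
top 74 2 [ 556. -209.   75.] [ 559. -209.   76.]
top 80 1 [ 560. -211.   81.] [ 560. -211.   81.]
top 83 1 [ 557. -209.   83.] [ 557. -209.   83.]
top 86 1 [ 544. -208.   89.] [ 544. -208.   89.]
top 89 2 [ 564. -211.   91.] [ 564. -209.   92.]
top 92 6 [ 545. -213.   92.] [ 568. -207.   94.]
top 95 2 [ 549. -205.   96.] [ 552. -205.   96.]
side 56 2 [ 550. -211.   58.] [ 558. -203.   59.]
side 59 17 [ 541. -224.   59.] [ 569. -204.   62.]
side 62 12 [ 543. -227.   62.] [ 563. -204.   65.]
side 65 30 [ 544. -227.   65.] [ 570. -203.   68.]
side 68 7 [ 547. -225.   68.] [ 565. -208.   70.]
side 71 6 [ 548. -220.   72.] [ 556. -210.   74.]
side 74 3 [ 549. -215.   75.] [ 558. -210.   77.]
side 77 7 [ 548. -218.   77.] [ 559. -211.   80.]
side 80 3 [ 553. -214.   80.] [ 561. -211.   82.]
side 83 3 [ 555. -213.   83.] [ 561. -210.   85.]
side 86 2 [ 557. -213.   88.] [ 561. -211.   89.]
side 89 7 [ 544. -212.   89.] [ 570. -206.   92.]
side 92 9 [ 545. -214.   92.] [ 569. -205.   95.]
side 95 8 [ 548. -217.   96.] [ 568. -206.   98.]
```

Reported z 48.7 is exactly the seated height and the vertical force is rising. I'll press lightly 0.7 mm more to confirm it is a hard stop.

Request:
move_arm --pt "0 0 0 0 0 0.0005 0.008" --pt "0 0 0 0 0 0.0007 0.008" --pt "0 0 0 0 0 0.0007 0.008"

```text
clock: 21.88
eef_pos: [556.4, -218.2, 48.6]
tcp_rot: [3.137, 0.002, 1.338]
contact_force: [4.6, 0.9, 12.7]
opening: 0.155
grasp_force: 70.4
```

```bash
python3 go.py 556.4 -217.2 80
```

```text
t 21.88 pos [ 556.4 -218.2   48.6] rot [3.137e+00 2.000e-03 1.338e+00] F [ 4.6  0.9 12.7] open 0.155 grip 70.4
Ftool [  1.9   4.4 -12.6] M [ 0.19 -0.83 -0.03]
turn [ 0.005  0.002 -0.002] shift mm [  0.9  -0.1 -31.4]
```

Hard stop, so it is seated. Release and lift away.

Request:
move_arm --pt "0 0 0 0 0.0005 -0.0005 0.02" --pt "0 0 0 0 0.0005 -0.0005 0.03" --pt "0 0 0 0 0.0005 -0.0005 0.035" --pt "0 0 0 0 0.0005 -0.0005 0.035" --pt "0 0 0 0 0.0005 -0.02 0.035" --pt "0 0 0 0 0.0005 -0.045 0.035" --pt "0 0 0 0 0.0005 -0.075 0.045" --pt "0 0 0 0 0.0005 -0.085 0.05" --grip_force 60

```text
clock: 22.88
eef_pos: [555.8, -218.0, 134.3]
tcp_rot: [3.138, 0.003, 1.338]
contact_force: [0.4, -0.1, -0.7]
opening: 0.589
grasp_force: 0.0
```

```bash
python3 go.py 547.5 120.0 110
```

```text
t 22.88 pos [ 555.8 -218.   134.3] rot [3.138e+00 3.000e-03 1.338e+00] F [ 0.4 -0.1 -0.7] open 0.589 grip 0.0
Ftool [0.  0.4 0.7] M [ 0.03  0.02 -0.  ]
turn [ 0.004  0.003 -0.002] shift mm [327.  -86.1  23.1]
```

Request:
move_arm --pt "0 0 0 0.03 -0.008 0 0.05" --pt "0 0 0 0.08 -0.021 0 0.05" --pt "0 0 0 0.135 -0.036 0 0.05" --pt "0 0 0 0.19 -0.05 0 0.05" --pt "0 0 0 0.245 -0.065 0 0.05" --pt "0 0 0 0.295 -0.078 0 0.05" --pt "0 0 0 0.326 -0.086 0.01 0.05" --pt "0 0 0 0.327 -0.086 0.025 0.05"

```text
clock: 23.88
eef_pos: [546.3, 122.6, 105.6]
tcp_rot: [3.141, 0.001, 1.341]
contact_force: [-0.3, -0.2, 0.6]
opening: 0.586
grasp_force: 0.0
```

```bash
python3 go.py 547.5 120.0 17
python3 - <<'E'
from m import *
im,d=grab_frame('side');im2,d2=grab_frame('top')
W=world('top',d2);u,v=proj('top',[556.4,-218,108]);print(u,v)
# drift collar/handle heights, cover holes
for c,D in(('top',d2),('side',d)):
    W=world(c,D)
    for lo,hi in((62,68),(100,112)):
        m=(D>0)&(np.hypot(W[...,0]-556,W[...,1]+218)<14)&(W[...,2]>lo)&(W[...,2]<=hi);q=W[m]
        if len(q):print(c,lo,len(q),q.min(0).round(1),q.max(0).round(1),np.median(q,0).round(1),((q.min(0)+q.max(0))/2).round(1))
F['top']=(im2,d2);F['side']=(im,d)
for c in F: blob(c,[490.2,-201.7,60],9,lambda s:s.max(2)<135,'B')
E
```

```text
t 23.88 pos [546.3 122.6 105.6] rot [3.141e+00 1.000e-03 1.341e+00] F [-0.3 -0.2  0.6] open 0.586 grip 0.0
Ftool [-0.3 -0.2 -0.6] M [-0.01  0.01  0.03]
turn [0.001 0.001 0.001] shift mm [-2.1  1.7 88.6]
354.5385786817154 187.93984030594973
top 62 47 [ 543.5 -230.5   62.4] [ 567.8 -205.2   67.6] [ 551.2 -212.8   64.9] [ 555.7 -217.8   65. ]
top 100 44 [ 549.9 -224.   100.6] [ 563.8 -209.3  110.8] [ 556.3 -216.   107.4] [ 556.8 -216.6  105.7]
side 62 42 [ 543.2 -230.3   62. ] [ 569.4 -204.9   67.5] [ 551.9 -213.    65.2] [ 556.3 -217.6   64.8]
side 100 33 [ 549.  -224.   100.2] [ 563.2 -209.2  110.7] [ 555.8 -214.8  107. ] [ 556.1 -216.6  105.4]
B top [347.2 221.6] [([490.6, -201.6, 60.0], [5.5, 6.1])]
B side [329.6 169.1] [([491.9, -203.0, 60.0], [2.9, 4.1]), ([468.1, -184.2, 60.0], [6.3, 15.4])]
```

The drift's collar top is at z 65, so it is seated. The cover's bolt hole is now at about (490.5,-202.4), in line. Down over the bolt.

Request:
move_arm --pt "0 0 0 0 0 0.01 0.05" --pt "0 0 0 0 0 0.02 0.05" --pt "0 0 0 0 0 0.03 0.05" --pt "0 0 0 0 0 0.03 0.05"

```text
clock: 24.48
eef_pos: [545.6, 120.0, 74.7]
tcp_rot: [-3.14, 0.003, 1.337]
contact_force: [-0.4, 0.5, -0.2]
opening: 0.585
grasp_force: 0.0
```

```bash
python3 go.py 547.5 120.0 17
```

```text
t 24.48 pos [545.6 120.   74.7] rot [-3.140e+00  3.000e-03  1.337e+00] F [-0.4  0.5 -0.2] open 0.585 grip 0.0
Ftool [ 0.4 -0.5  0.2] M [0.06 0.01 0.03]
turn [-0.002  0.003 -0.003] shift mm [ 0.6  2.  57.7]
```

Request:
move_arm --pt "0 0.003 0 0.0005 0.002 0.015 0.05" --pt "0 0.003 0 0.0005 0.002 0.03 0.05" --pt "0 0.003 0 0.0005 0.002 0.042 0.05" --pt "0 0.003 0 0.0005 0.002 0.05 0.05" --pt "0 0.003 0 0.0005 0.002 0.056 0.05" --pt "0 0.003 0 0.0005 0.002 0.056 0.05"

```text
clock: 25.22
eef_pos: [548.1, 120.4, 19.3]
tcp_rot: [-3.141, -0.001, 1.338]
contact_force: [0.5, -0.6, 0.3]
opening: 0.585
grasp_force: 0.0
```

```bash
python3 go.py 547.5 120.0 17
```

```text
t 25.23 pos [548.1 120.4  19.3] rot [-3.141e+00 -1.000e-03  1.338e+00] F [ 0.5 -0.6  0.3] open 0.585 grip 0.0
Ftool [-0.4  0.7 -0.3] M [ 0.02  0.01 -0.02]
turn [-0.001 -0.001 -0.002] shift mm [-0.5 -0.5  2.3]
```

Request:
move_arm --pt "0 0 0 0 0 0 0.03" --pt "0 0 0 0 0 0 0.02" --pt "0 0 0 0 0 0 0.015" --pt "0 0 0 0 0 0 0.015" --pt "0 0 0 0 0 0 0.015" --grip_force 50

```text
clock: 25.85
eef_pos: [548.7, 120.5, 20.3]
tcp_rot: [3.141, -0.001, 1.338]
contact_force: [-0.4, 0.1, 6.5]
opening: 0.28
grasp_force: 48.9
```

```bash
python3 go.py 547.5 120.0 17
```

```text
t 25.85 pos [548.7 120.5  20.3] rot [ 3.141e+00 -1.000e-03  1.338e+00] F [-0.4  0.1  6.5] open 0.28 grip 48.9
Ftool [ 0.  -0.4 -6.5] M [-0.06  0.17 -0.02]
turn [ 0.001 -0.001 -0.002] shift mm [-0.8 -1.1  3.3]
```

Bolt gripped (23.9 mm reading vs 26 mm, the same -2 mm bias as before; 49 N). Its origin is TCP+29.7. Lift and carry.

Request:
move_arm --pt "0 0 0 0 0 -0.01 0.015" --pt "0 0 0 0 0 -0.03 0.015" --pt "0 0 0 0 0 -0.06 0.015" --pt "0 0 0 0 0 -0.09 0.015" --pt "0 0 0 -0.02 0 -0.105 0.015" --pt "0 0 0 -0.06 0.003 -0.105 0.015" --pt "0 0 0 -0.11 0.006 -0.105 0.015" --pt "0 0 0 -0.16 0.009 -0.105 0.015"

```text
clock: 26.85
eef_pos: [518.8, -39.6, 124.4]
tcp_rot: [-3.141, -0.001, 1.338]
contact_force: [0.8, -0.5, -0.8]
opening: 0.277
grasp_force: 49.1
```

```bash
python3 go.py 490.3 -202.5 100
```

```text
t 26.85 pos [518.8 -39.6 124.4] rot [-3.141e+00 -1.000e-03  1.338e+00] F [ 0.8 -0.5 -0.8] open 0.277 grip 49.1
Ftool [-0.3  0.9  0.8] M [ 0.03 -0.02  0.03]
turn [-0.001 -0.001 -0.002] shift mm [-165.1    9.8   24.3]
```

Request:
move_arm --pt "0 0 0 -0.045 0.003 0 0.015" --pt "0 0 0 -0.09 0.005 0 0.015" --pt "0 0 0 -0.13 0.008 0 0.015" --pt "0 0 0 -0.155 0.009 0 0.015" --pt "0 0 0 -0.162 0.01 0.01 0.015" --pt "0 0 0 -0.162 0.01 0.03 0.015" --pt "0 0 0 -0.162 0.01 0.045 0.015" --pt "0 0 0 -0.162 0.01 0.045 0.015"

```text
clock: 27.85
eef_pos: [491.2, -196.5, 77.9]
tcp_rot: [-3.138, -0.002, 1.338]
contact_force: [-0.4, -0.9, -1.5]
opening: 0.281
grasp_force: 49.1
```

```bash
python3 go.py 490.3 -202.5 65
python3 - <<'E'
from m import *
G={c:grab_frame(c) for c in('top','side')}
f=lambda x:cv2.resize(x,(400,400),interpolation=cv2.INTER_CUBIC)
t=[]
for c in G:
    u,v=proj(c,[490,-202,80]).astype(int);t.append(f(G[c][0][v-28:v+28,u-28:u+28]));print(c,u-28,v-28)
save('over2.png',np.hstack(t))
for c in G:
  d=G[c][1];W=world(c,d)
  for lo in range(66,118,6):
    m=(d>0)&(np.hypot(W[...,0]-490,W[...,1]+202)<20)&(W[...,2]>lo)&(W[...,2]<=lo+6);q=W[m]
    if len(q):print(c,lo,len(q),q.min(0).round(),q.max(0).round())
E
```

```text
t 27.85 pos [ 491.2 -196.5   77.9] rot [-3.138e+00 -2.000e-03  1.338e+00] F [-0.4 -0.9 -1.5] open 0.281 grip 49.1
Ftool [-1.  -0.2  1.5] M [-0.03 -0.02  0.03]
turn [-0.003 -0.002 -0.002] shift mm [-6.1  0.6 12.8]
top 321 192
side 302 135
top 78 2 [ 489. -191.   81.] [ 491. -191.   83.]
top 108 6 [ 484. -188.  111.] [ 500. -184.  113.]
top 114 6 [ 486. -192.  117.] [ 505. -184.  120.]
side 78 2 [ 491. -195.   82.] [ 492. -192.   83.]
side 84 11 [ 486. -199.   85.] [ 495. -193.   89.]
side 90 9 [ 486. -199.   90.] [ 496. -193.   96.]
side 96 6 [ 486. -197.   96.] [ 492. -192.  101.]
side 102 1 [ 493. -193.  102.] [ 493. -193.  102.]
side 108 11 [ 481. -191.  109.] [ 501. -184.  114.]
side 114 13 [ 483. -194.  114.] [ 506. -185.  119.]
```

View pics/over2.png

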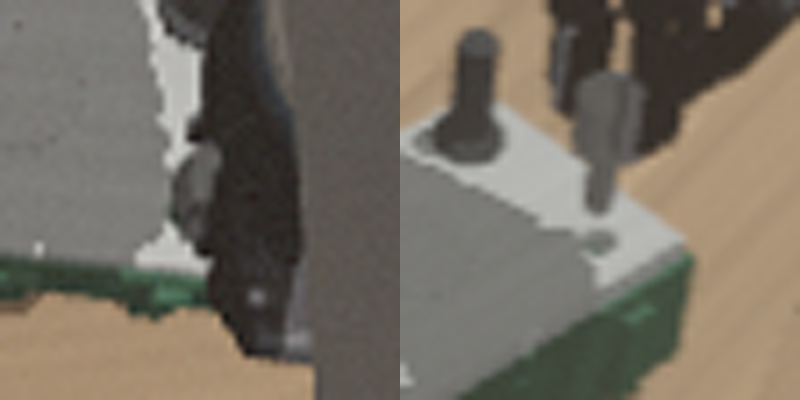

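The side view shows the drift seated (470,130) and the bolt shank (600,210) straight above the small hole (600,242), held upright. Shift and lower.

Request:
move_arm --pt "0 0 0 -0.005 0 0 0.015" --pt "0 0 0 -0.0055 0 0.005 0.015" --pt "0 0 0 -0.0055 0 0.01 0.015" --pt "0 0 0 -0.0055 0 0.012 0.015" --pt "0 0 0 -0.0055 0 0.012 0.015"

```text
clock: 28.58
eef_pos: [491.0, -202.6, 67.1]
tcp_rot: [-3.141, -0.001, 1.338]
contact_force: [-0.1, 0.7, -1.5]
opening: 0.282
grasp_force: 49.1
```

```bash
python3 go.py 490.2 -202.5 60
```

```text
t 28.57 pos [ 491.  -202.6   67.1] rot [-3.141e+00 -1.000e-03  1.338e+00] F [-0.1  0.7 -1.5] open 0.282 grip 49.1
Ftool [ 0.6 -0.2  1.5] M [ 0.01  0.05 -0.03]
turn [-0.    -0.001 -0.002] shift mm [-0.1 -0.8  7.1]
```

Request:
move_arm --pt "0 0 0 0 -0.0006 0.003 0.015" --pt "0 0 0 0 -0.0006 0.005 0.015" --pt "0 0 0 0 -0.0006 0.007 0.015" --pt "0 0 0 0 -0.0006 0.009 0.015" --pt "0 0 0 0 -0.0006 0.009 0.015"

```text
clock: 29.2
eef_pos: [490.5, -202.5, 58.2]
tcp_rot: [-3.141, -0.001, 1.338]
contact_force: [0.8, -0.3, -0.3]
opening: 0.28
grasp_force: 49.1
```

```bash
python3 go.py 490.2 -202.5 60
```

```text
t 29.20 pos [ 490.5 -202.5   58.2] rot [-3.141e+00 -1.000e-03  1.338e+00] F [ 0.8 -0.3 -0.3] open 0.28 grip 49.1
Ftool [-0.2  0.8  0.3] M [-0.02  0.01 -0.04]
turn [-0.    -0.001 -0.002] shift mm [-0.  -0.3 -1.8]
```

No contact, and the tip is in the cover. Continue toward the housing.

Request:
move_arm --pt "0 0 0 0 0 0.0015 0.015" --pt "0 0 0 0 0 0.003 0.015" --pt "0 0 0 0 0 0.0045 0.015" --pt "0 0 0 0 0 0.006 0.015" --pt "0 0 0 0 0 0.006 0.015"

```text
clock: 29.82
eef_pos: [490.8, -202.6, 52.3]
tcp_rot: [3.141, -0.001, 1.338]
contact_force: [2.1, -0.0, -1.2]
opening: 0.282
grasp_force: 49.1
```

```bash
python3 go.py 490.2 -202.5 60
```

```text
t 29.82 pos [ 490.8 -202.6   52.3] rot [ 3.141e+00 -1.000e-03  1.338e+00] F [ 2.1 -0.  -1.2] open 0.282 grip 49.1
Ftool [0.5 2.  1.2] M [ 0.08 -0.47  0.02]
turn [ 0.    -0.001 -0.002] shift mm [-0.1 -0.6 -7.7]
```

Request:
move_arm --pt "0 0 0 0 0 0.0015 0.015" --pt "0 0 0 0 0 0.003 0.015" --pt "0 0 0 0 0 0.0045 0.015" --pt "0 0 0 0 0 0.005 0.015" --pt "0 0 0 0 0 0.005 0.015"

```text
clock: 30.45
eef_pos: [490.8, -202.6, 47.4]
tcp_rot: [3.141, -0.001, 1.338]
contact_force: [3.0, 0.0, -0.5]
opening: 0.277
grasp_force: 49.2
```

```bash
python3 go.py 490.2 -202.5 60
```

```text
t 30.45 pos [ 490.8 -202.6   47.4] rot [ 3.141e+00 -1.000e-03  1.338e+00] F [ 3.   0.  -0.5] open 0.277 grip 49.2
Ftool [0.7 2.9 0.5] M [ 0.15 -0.64 -0.02]
turn [ 0.    -0.001 -0.002] shift mm [ -0.1  -0.5 -12.6]
```

The tip is inside the housing hole, with a light side force. Ease 0.6 mm and go on to near seated.

Request:
move_arm --pt "0 0 0 0 0.0006 0.0015 0.015" --pt "0 0 0 0 0.0006 0.004 0.015" --pt "0 0 0 0 0.0006 0.0065 0.015" --pt "0 0 0 0 0.0006 0.009 0.015" --pt "0 0 0 0 0.0006 0.0115 0.015" --pt "0 0 0 0 0.0006 0.0135 0.015" --pt "0 0 0 0 0.0006 0.0135 0.015"

```text
clock: 31.32
eef_pos: [491.0, -202.6, 33.6]
tcp_rot: [-3.141, -0.001, 1.338]
contact_force: [1.7, 0.7, -1.4]
opening: 0.278
grasp_force: 49.2
```

```bash
python3 go.py 490.2 -202.5 30.3
```

```text
t 31.32 pos [ 491.  -202.6   33.6] rot [-3.141e+00 -1.000e-03  1.338e+00] F [ 1.7  0.7 -1.4] open 0.278 grip 49.2
Ftool [1.1 1.5 1.4] M [ 0.09 -0.38 -0.03]
turn [-0.    -0.001 -0.002] shift mm [-0.1 -0.8  3.3]
```

Request:
move_arm --pt "0 0 0 0.0002 0.0003 0.001 0.015" --pt "0 0 0 0.0002 0.0003 0.002 0.015" --pt "0 0 0 0.0002 0.0003 0.003 0.015" --pt "0 0 0 0.0002 0.0003 0.004 0.015" --pt "0 0 0 0.0002 0.0003 0.004 0.015"

```text
clock: 31.95
eef_pos: [491.3, -202.5, 30.3]
tcp_rot: [-3.141, -0.001, 1.338]
contact_force: [-2.6, 0.7, 6.9]
opening: 0.276
grasp_force: 50.0
```

```bash
python3 go.py 490.2 -202.5 30.3
```

```text
t 31.95 pos [ 491.3 -202.5   30.3] rot [-3.141e+00 -1.000e-03  1.338e+00] F [-2.6  0.7  6.9] open 0.276 grip 50.0
Ftool [ 0.1 -2.7 -6.9] M [0.15 0.4  0.01]
turn [-0.    -0.001 -0.002] shift mm [-0.2 -1.1 -0. ]
```

Contact at exactly the predicted seated height (30.3). Release and lift clear.

Request:
move_arm --pt "0 0 0 0 -0.0005 -0.001 0.03" --pt "0 0 0 0 -0.0005 -0.001 0.042" --pt "0 0 0 0 -0.0005 -0.001 0.042" --pt "0 0 0 0 -0.0005 -0.001 0.042" --pt "0 0 0 0 -0.0005 -0.012 0.042" --pt "0 0 0 0 -0.0005 -0.03 0.042" --pt "0 0 0 0 -0.0005 -0.06 0.042" --pt "0 0 0 0 -0.0005 -0.09 0.042"

```text
clock: 32.95
eef_pos: [491.0, -202.5, 121.4]
tcp_rot: [3.141, -0.001, 1.338]
contact_force: [0.6, -0.8, -0.3]
opening: 0.494
grasp_force: 0.0
```

Request:
move_arm --pt "0 0 0 0.01 -0.02 -0.02 0.042" --pt "0 0 0 0.03 -0.05 -0.04 0.042" --pt "0 0 0 0.06 -0.08 -0.06 0.042" --pt "0 0 0 0.09 -0.11 -0.06 0.042" --pt "0 0 0 0.11 -0.12 -0.06 0.042" --pt "0 0 0 0.11 -0.12 -0.06 0.042"

```text
clock: 33.7
eef_pos: [399.4, -66.9, 180.7]
tcp_rot: [3.141, -0.001, 1.34]
contact_force: [-0.1, 0.5, 0.1]
opening: 0.492
grasp_force: 0.0
```

```bash
python3 go.py 490.2 -202.5 30.3
python3 - <<'E'
from m import *
G={c:grab_frame(c) for c in('top','side')}
t=[]
for c in G:
    u,v=proj(c,[525,-210,60]).astype(int);t.append(cv2.resize(G[c][0][v-35:v+35,u-35:u+35],(400,400),interpolation=cv2.INTER_CUBIC))
    d=G[c][1];W=world(c,d)
    for n,(x,y),r,lo,hi in(('bolt',(490.5,-202.5),14,78,90),('collar',(556,-218),14,62,68),('htop',(556,-218),10,102,113)):
        q=W[(d>0)&(np.hypot(W[...,0]-x,W[...,1]-y)<r)&(W[...,2]>lo)&(W[...,2]<=hi)]
        if len(q):print(c,n,len(q),np.median(q,0).round(1),((q.min(0)+q.max(0))/2).round(1))
save('end.png',np.hstack(t))
E
```

```text
t 33.70 pos [399.4 -66.9 180.7] rot [ 3.141e+00 -1.000e-03  1.340e+00] F [-0.1  0.5  0.1] open 0.492 grip 0.0
Ftool [ 0.5 -0.2 -0.1] M [-0.04  0.01 -0.  ]
turn [ 0.001 -0.001 -0.   ] shift mm [-111.3  119.3  150.4]
top collar 26 [ 556.6 -210.5   65.3] [ 559.3 -217.    65.1]
top htop 43 [ 556.8 -216.3  107.8] [ 557.1 -216.1  107. ]
side bolt 61 [ 486.4 -198.1   83.4] [ 489.8 -202.4   82.8]
side collar 39 [ 552.3 -212.6   65.1] [ 556.4 -217.7   64.9]
side htop 30 [ 556.4 -214.5  106.4] [ 557.3 -217.4  107.1]
```

View pics/end.png

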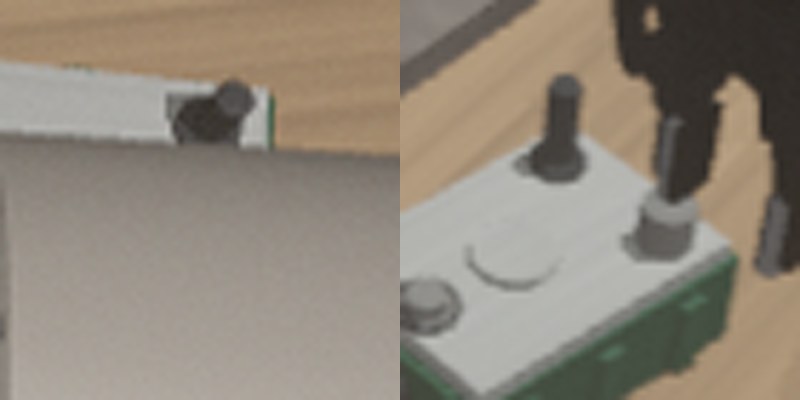

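The side view shows the drift seated (557,160) and the bolt head flat on the cover (668,228). Measured tops are 65 mm for the collar and about 84 mm for the bolt head, both as required. The gripper is clear of everything, so I'm handing in.

```bash
python3 -c "
from rig import order; print(order.sign_off())"
```

```text
the job is handed in; nothing more can be done
None
```

The drift pin is seated through the cover, selector plate and housing, the thumb bolt is in with its head flat on the cover, and the job was handed in at about 34 s of the 72 s allowed; the verdict was not shown to me.

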